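# Load the drying carriers and start the chamber cycle

### The arm

A 6-joint arm with a two-finger parallel gripper is mounted at the origin on the work surface. World frame = base frame: x ahead of the robot, y to its left, z up, the work surface at z = 0. Lengths are in mm, angles in rad, forces in N, time in s.
With the tool pointing down it reaches from about 225 to 725 mm from the base axis. Payload 3.1 kg.
Tool frame: the origin (TCP) lies midway between the tips of the shut fingers; the grasp point (between the pads) lies 19 mm behind it (robot.pinch_z is the distance from the TCP to the grasp point, in mm); z points along the fingers, y is the direction in which the jaws open and shut (so a half turn about z gives the same grasp; the last joint's range is limited). The gripper opens to 85 mm and grips with 20 to 120 N. Pads are 22 mm wide; open, the fingers measure 114 mm over their backs; the gripper's body (76 mm by 85 mm) begins 54 mm behind the grasp point. The pads swing forward as they close: fully open they stand 13 mm farther back than shut.
Start: joints at [-1.363, 0.048, 0.099, 1.622, 0, 1.443], TCP at [172.985, -495.675, 206.412] pointing down, gripper open.
Joint ranges: [-2.91, 2.91], [-0.99, 1.94], [-1.21, 1.42], [-2.12, 2.29], [-1.49, 1.47], [-3.14, 3.14]. Speed limits (rad/s): [2.79, 2.79, 3.14, 3.14, 3.14, 3.14].

### API

Orientations are given as a rotation vector (axis times angle).
In Python, from workcell import robot gives the robot as it stands. The module is installed in compiled form; this text tells all that it offers.
- The arm moves only by the tool jog_arm, never from a script. Its argument "steps" is one flat list of numbers, 6 for each row, row after row: the shift along the tool's x, y, z each as a share of 3 cm, from -1 to 1, then the turn, a rotation vector about the tool's x, y, z each as a share of 0.08 rad, from -1 to 1. In form: [x, y, z, wx, wy, wz, x, y, z, wx, wy, wz, ...]. A call has 1 to 5 rows; each row shifts and turns the commanded pose from where the row before left it, along the tool's axes as they then stand; what a row does not reach is not made up. A row lasts 1/10 s, in which the tool goes at most 50 mm and 8.59 degrees, less where a joint would pass 70% of its speed; a pose out of reach is approached as far as the arm can. A call with a number of a shift or a turn outside -1 to 1 is refused whole. A call with a gripper value outside its range is refused whole. "claw" is the opening, from 0 (shut) to 1 (fully open), set as the call begins (left out, the last holds). The fingers move at their own pace and stop on an object; "newtons" is the grip in N (left out, the last holds). Time passes only in rows, so rows that do not move let the fingers close. It gives the time, the measured TCP pose, the force and the opening at its end, in the units of the state.
- robot.get_obs(): the state, without advancing time (a new reading comes with each control period).
- robot.capture(name): name is "side" or "top"; returns (picture, depth): 480x640x3 uint8, red, green, blue; 480x640 float32, mm along the optical axis (not along the pixel's ray), 0 where there is no reading.
- robot.camera_params(name): a dict with "intrinsics" (3x3 intrinsics, pixels), "R" (3x3) and "t" (3): a world point X has camera coordinates R X + t. Camera axes: x right, y down, z forward; pixel columns grow to the right and rows downward; lengths in mm; the calibration is good to about 2 mm. A picture is of the moment at which its call begins. camera_params takes no time and is no camera call.
- robot.close_job(): hands the job in, once; it reports no verdict.
The state is a dict: "time": time; "joint_pos": joint angles; "joint_velocities": joint speeds; "joint_torque": joint torques, N m; "position": TCP position; "eef_rot": TCP orientation; "wrist_force": force on the tool from outside, world axes, zero at the start; "moment": the same for the moment, N m; "opening": finger opening in mm.
Only numpy, scipy, OpenCV 4.12 (cv2) and the standard library are available. Lean on these libraries where they do the work, as an engineer would, in place of code of your own. Each camera call takes 0.05 s, during which the arm holds its last target.

### The job

Slide the blue carrier plate off the top of every stack that has one, straight across onto the outlined place on the grey deck opposite it, without lifting it and without shifting the white plates below, and stand one sample jar upright in the middle of each blue carrier there. When all are loaded, start the chamber by pressing the blue, then the yellow, then the green key, each fully and one at a time; never press the red one, and leave the other things on the bench alone. If a jar gets knocked out of place, even after the keys, put it back before you finish.

Things in the scene. Friction and masses are not known exactly. Their poses are not given: they have to be found in the camera images.
- rack: Fixed rack; origin on the table, x points from stacks to deck. Near robot: bay 16 mm high (x -135 to -22 mm) with three stacks centred at x -80, y +105, 0, -105 mm. Far: grey deck 42 mm high (x -22 to 141, y +-174 mm), outlined places at x 56 mm, same y, opposite the stacks. A 6 mm pale rim, 28 mm above the deck, guards its far side and both ends.
- spare_a1_c (a point): White frosted perforated spare plate, 95 x 84 x 14 mm (along its x, y, z), lowest one under the blue carrier in the left (+y of the rack) stack, loose; must stay where it is. The point is its centre, half-way up; its x points towards the deck.
- spare_a2_c (a point): White frosted perforated spare plate, 95 x 84 x 14 mm (along its x, y, z), upper one under the blue carrier in the left (+y of the rack) stack, loose; must stay where it is. The point is its centre, half-way up; its x points towards the deck.
- carrier_a_c (a point): Blue perforated carrier plate, 95 x 84 x 14 mm (along its x, y, z), 140 g, loose, lying on top of the two white plates of the left (+y of the rack) stack (underside 44 mm above the table, 2 mm above the deck; 10 mm gap between stack and deck); may be absent. The point is its centre, half-way up; its x points towards the deck.
- spare_b1_c (a point): White frosted perforated spare plate, 95 x 84 x 14 mm (along its x, y, z), lowest one under the blue carrier in the middle stack, loose; must stay where it is. The point is its centre, half-way up; its x points towards the deck.
- spare_b2_c (a point): White frosted perforated spare plate, 95 x 84 x 14 mm (along its x, y, z), upper one under the blue carrier in the middle stack, loose; must stay where it is. The point is its centre, half-way up; its x points towards the deck.
- carrier_b_c (a point): Blue perforated carrier plate, 95 x 84 x 14 mm (along its x, y, z), 140 g, loose, lying on top of the two white plates of the middle stack (underside 44 mm above the table, 2 mm above the deck; 10 mm gap between stack and deck); may be absent. The point is its centre, half-way up; its x points towards the deck.
- spare_c1_c (a point): White frosted perforated spare plate, 95 x 84 x 14 mm (along its x, y, z), lowest one under the blue carrier in the right (-y of the rack) stack, loose; must stay where it is. The point is its centre, half-way up; its x points towards the deck.
- spare_c2_c (a point): White frosted perforated spare plate, 95 x 84 x 14 mm (along its x, y, z), upper one under the blue carrier in the right (-y of the rack) stack, loose; must stay where it is. The point is its centre, half-way up; its x points towards the deck.
- carrier_c_c (a point): Blue perforated carrier plate, 95 x 84 x 14 mm (along its x, y, z), 140 g, loose, lying on top of the two white plates of the right (-y of the rack) stack (underside 44 mm above the table, 2 mm above the deck; 10 mm gap between stack and deck); may be absent. The point is its centre, half-way up; its x points towards the deck.
- jar_1_c (a point): Squat closed sample jar of amber glass with a white lid, 54 mm in diameter, 36 mm tall, about 110 g, loose, standing upright on the thin black mat beside the rack. The point is its centre, half-way up; z is its upright axis.
- jar_2_c (a point): Squat closed sample jar of amber glass with a white lid, 54 mm in diameter, 36 mm tall, about 110 g, loose, standing upright on the thin black mat beside the rack. The point is its centre, half-way up; z is its upright axis.
- jar_3_c (a point): Squat closed sample jar of amber glass with a white lid, 54 mm in diameter, 36 mm tall, about 110 g, loose, standing upright on the thin black mat beside the rack. The point is its centre, half-way up; z is its upright axis.
- key_blue_top (a point): Centre of the top of the round blue spring key, 30 mm in diameter, on the grey control box (150 x 150 mm; keys 68 mm apart, in any arrangement; the box stands left or right of the rack). Pressed straight down.
- key_blue (a joint): Travel of the blue key: 0 up, 0.006 m fully down (needs 5 N; springs back). It counts as pressed beyond 0.004 m.
- key_yellow_top (a point): Centre of the top of the round yellow spring key, 30 mm in diameter, on the grey control box (150 x 150 mm; keys 68 mm apart, in any arrangement; the box stands left or right of the rack). Pressed straight down.
- key_yellow (a joint): Travel of the yellow key: 0 up, 0.006 m fully down (needs 5 N; springs back). It counts as pressed beyond 0.004 m.
- key_green_top (a point): Centre of the top of the round green spring key, 30 mm in diameter, on the grey control box (150 x 150 mm; keys 68 mm apart, in any arrangement; the box stands left or right of the rack). Pressed straight down.
- key_green (a joint): Travel of the green key: 0 up, 0.006 m fully down (needs 5 N; springs back). It counts as pressed beyond 0.004 m.
- key_red_top (a point): Centre of the top of the round red spring key, 30 mm in diameter, on the grey control box (150 x 150 mm; keys 68 mm apart, in any arrangement; the box stands left or right of the rack). Pressed straight down.
- key_red (a joint): Travel of the red key: 0 up, 0.006 m fully down (needs 5 N; springs back). It counts as pressed beyond 0.003 m.
- wash_bottle_c (a point): White plastic tub with a red cap, 60 mm in diameter, 70 mm tall, loose, behind the rack; bystander. The point is its centre.
- driver_grip (a point): Handle of a screwdriver, 170 mm long, lying loose behind the rack; bystander.

How it is judged (in metres and radians):
On the way, in this order (a step that is already met when the one before it is completed fails the run):
1. every blue carrier present lies on the deck opposite its stack with a jar standing in its middle, let go (x of carrier_a_c in the frame of rack between 0.022 and 0.094 m and y of carrier_a_c in the frame of rack between 0.075 and 0.135 m and height (world z) of each of carrier_a_c, carrier_b_c, carrier_c_c below 0.0525 m and angle between each of carrier_a_c, carrier_b_c, carrier_c_c's own z axis and vertical below 0.06 rad and angle between the x axis of each of carrier_a_c, carrier_b_c, carrier_c_c and the x axis of rack, either way round below 0.3 rad and ((horizontal distance between jar_1_c and carrier_a_c below 0.02 m and z of jar_1_c in the frame of carrier_a_c between 0.02 and 0.03 m and angle between jar_1_c's own z axis and vertical below 0.1 rad and linear speed of jar_1 below 0.02 m/s and contact force between the fingers and jar_1 below 0.1 N) or (horizontal distance between jar_2_c and carrier_a_c below 0.02 m and z of jar_2_c in the frame of carrier_a_c between 0.02 and 0.03 m and angle between jar_2_c's own z axis and vertical below 0.1 rad and linear speed of jar_2 below 0.02 m/s and contact force between the fingers and jar_2 below 0.1 N) or (horizontal distance between jar_3_c and carrier_a_c below 0.02 m and z of jar_3_c in the frame of carrier_a_c between 0.02 and 0.03 m and angle between jar_3_c's own z axis and vertical below 0.1 rad and linear speed of jar_3 below 0.02 m/s and contact force between the fingers and jar_3 below 0.1 N)) and x of carrier_b_c in the frame of rack between 0.022 and 0.094 m and y of carrier_b_c in the frame of rack between -0.03 and 0.03 m and ((horizontal distance between jar_1_c and carrier_b_c below 0.02 m and z of jar_1_c in the frame of carrier_b_c between 0.02 and 0.03 m and angle between jar_1_c's own z axis and vertical below 0.1 rad and linear speed of jar_1 below 0.02 m/s and contact force between the fingers and jar_1 below 0.1 N) or (horizontal distance between jar_2_c and carrier_b_c below 0.02 m and z of jar_2_c in the frame of carrier_b_c between 0.02 and 0.03 m and angle between jar_2_c's own z axis and vertical below 0.1 rad and linear speed of jar_2 below 0.02 m/s and contact force between the fingers and jar_2 below 0.1 N) or (horizontal distance between jar_3_c and carrier_b_c below 0.02 m and z of jar_3_c in the frame of carrier_b_c between 0.02 and 0.03 m and angle between jar_3_c's own z axis and vertical below 0.1 rad and linear speed of jar_3 below 0.02 m/s and contact force between the fingers and jar_3 below 0.1 N)) and x of carrier_c_c in the frame of rack between 0.022 and 0.094 m and y of carrier_c_c in the frame of rack between -0.135 and -0.075 m and ((horizontal distance between jar_1_c and carrier_c_c below 0.02 m and z of jar_1_c in the frame of carrier_c_c between 0.02 and 0.03 m and angle between jar_1_c's own z axis and vertical below 0.1 rad and linear speed of jar_1 below 0.02 m/s and contact force between the fingers and jar_1 below 0.1 N) or (horizontal distance between jar_2_c and carrier_c_c below 0.02 m and z of jar_2_c in the frame of carrier_c_c between 0.02 and 0.03 m and angle between jar_2_c's own z axis and vertical below 0.1 rad and linear speed of jar_2 below 0.02 m/s and contact force between the fingers and jar_2 below 0.1 N) or (horizontal distance between jar_3_c and carrier_c_c below 0.02 m and z of jar_3_c in the frame of carrier_c_c between 0.02 and 0.03 m and angle between jar_3_c's own z axis and vertical below 0.1 rad and linear speed of jar_3 below 0.02 m/s and contact force between the fingers and jar_3 below 0.1 N))), for 0.2 s.
2. press the blue key alone (value of joint key_blue above 0.004 m and value of joint each of key_yellow, key_green, key_red below 0.002 m), for 0.05 s.
3. press the yellow key alone (value of joint key_yellow above 0.004 m and value of joint each of key_blue, key_green, key_red below 0.002 m), for 0.05 s.
4. press the green key alone (value of joint key_green above 0.004 m and value of joint each of key_blue, key_yellow, key_red below 0.002 m), for 0.05 s.
At the end, for the whole second after the job is handed in: Every blue carrier flat on the deck opposite its stack (centre 22-94 mm along rack x, within 30 mm of its lane, turned < 0.3 rad), one jar upright on it within 20 mm of its centre, released, at rest; keys up; white plates within 8 mm of their start (all of step 1 and value of joint each of key_blue, key_yellow, key_green, key_red below 0.002 m and distance of each of spare_a1_c, spare_a2_c, spare_b1_c, spare_b2_c, spare_c1_c, spare_c2_c from where it was at the start of the episode below 0.008 m); the robot touches nothing.
It fails at once if a blue carrier is lifted more than 15 mm above its height on the stack (height (world z) of any of carrier_a_c, carrier_b_c, carrier_c_c above 0.066 m).
It fails at once if a white plate is shifted by more than 8 mm (distance of any of spare_a1_c, spare_a2_c, spare_b1_c, spare_b2_c, spare_c1_c, spare_c2_c from where it was at the start of the episode above 0.008 m).
It fails at once if the red key is pressed (value of joint key_red above 0.003 m).
It fails at once if the white tub or the screwdriver is moved by more than 30 mm (distance of any of wash_bottle_c, driver_grip from where it was at the start of the episode above 0.03 m).
Of carrier_a, carrier_b, carrier_c only 2 to 3 are there at a start; the rules pass over those that are not, and their reading is None.
At some moment in a run one of jar_1, jar_2, jar_3 may be knocked a few centimetres aside while the robot is not near it.
It also fails if it takes over 210 s, if anything falls off the work surface, if the arm or the gripper's body presses on something with over 40 N, if the wrist force passes 120 N, or if a joint passes its speed limit or range.

## Working session

There is one attempt and no reset: what is moved stays moved. The work goes in short steps, Python scripts to look and compute and a tool call to move; the robot and the scene stay as the last step left them, time stands still between calls to the robot, and variables do not carry over. Pictures are saved under pics/ and viewed, and the job is handed in when it is done.

Besides the shell and the picture viewer there is one more tool, called as name(argument=value, ...) on one line, values as JSON. jog_arm: Moves the arm, as the interface text tells. Its arguments: {"type":"object","properties":{"steps":{"type":"array"},"claw":{"type":"number"},"newtons":{"type":"number"}},"required":["steps"]}

```bash
mkdir -p pics; ls; python3 - <<'E'
from workcell import robot
import cv2,numpy as np
print(robot.get_obs())
print(robot.pinch_z)
for n in("top","side"):
    p,d=robot.capture(n); cv2.imwrite(f"pics/{n}0.png",p[:,:,::-1]); np.save(f"{n}0.npy",d)
    c=robot.camera_params(n); print(n,c)
E
```

```text
pics
{'time': 0.0, 'joint_pos': array([-1.36280465e+00,  4.87435918e-02,  9.75861899e-02,  1.62199683e+00,
        7.50953577e-06,  1.44297507e+00]), 'joint_velocities': array([ 2.02287756e-04,  6.12950504e-05, -5.51155678e-04, -1.18224387e-03,
        1.26206131e-04, -1.25502262e-03]), 'joint_torque': array([ 6.72276178e-05, -3.38785672e+01,  3.20012927e+01,  2.02624075e-02,
       -1.54266513e-04, -1.60058708e-06]), 'position': array([ 172.84719846, -495.0203907 ,  205.21511522]), 'eef_rot': array([-3.09508863e+00, -5.24624837e-01,  1.36538191e-04]), 'wrist_force': array([ 0.22821684,  0.57559609, -0.37318384]), 'moment': array([0.09022342, 0.01940846, 0.01928761]), 'opening': 85.31319136057176}
18.700000000000003
top {'intrinsics': array([[527.1939737 ,   0.        , 319.05297494],
       [  0.        , 527.1939737 , 237.35735989],
       [  0.        ,   0.        ,   1.        ]]), 'R': array([[ 0.00870983, -0.99992182, -0.00897206],
       [-0.98988827, -0.00735136, -0.14165866],
       [ 0.14158163,  0.01011516, -0.9898749 ]]), 't': array([   2.83565038,  590.44282844, 1064.62330463])}
side {'intrinsics': array([[455.33217269,   0.        , 315.59190676],
       [  0.        , 455.33217269, 248.46415109],
       [  0.        ,   0.        ,   1.        ]]), 'R': array([[-0.98305621, -0.18300115, -0.01053869],
       [-0.13715297,  0.7724743 , -0.62005848],
       [ 0.12161229, -0.60810693, -0.78448481]]), 't': array([595.36250364, 107.84084266, 847.64454637])}
```

View pics/top0.png

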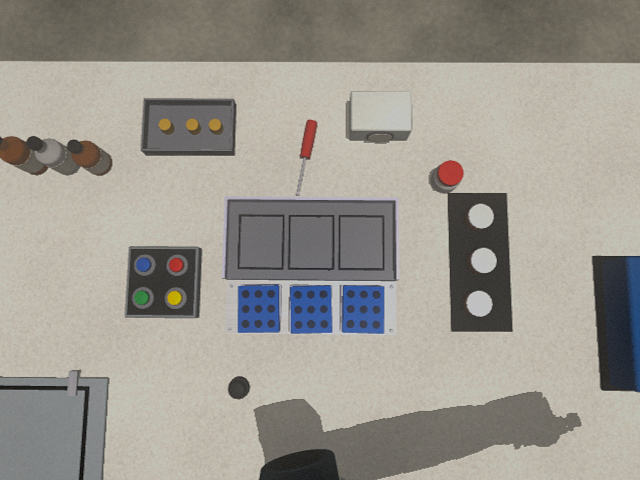

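View pics/side0.png

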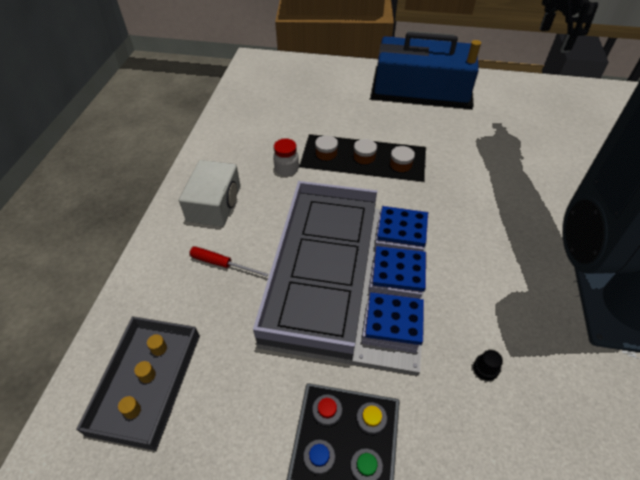

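The top view shows blue carriers on all three stacks (about (259,309), (311,309) and (363,309)) and the deck above them. The jar lids are at (481,216), (484,261) and (479,303), and the keys are blue (144,265), red (176,265), green (141,297) and yellow (175,297). The side view agrees.

```bash
cat > h.py <<'E'
from workcell import robot
import cv2,numpy as np
from scipy.spatial.transform import Rotation as Ro
def ray(c,uv,z):
    K,R,t=c["intrinsics"],c["R"],c["t"]
    d=R.T@np.linalg.inv(K)@np.array([uv[0],uv[1],1.]); o=-R.T@t
    return (o+d*(z-o[2])/d[2])[:2]
def pt(c,uv,dep):
    K,R,t=c["intrinsics"],c["R"],c["t"]
    return R.T@(np.linalg.inv(K)@np.array([uv[0],uv[1],1.])*dep-t)
HSV=dict(blue=((105,150,80),(125,255,255)),red=((0,170,100),(8,255,255)),green=((55,120,60),(85,255,255)),yellow=((22,150,120),(33,255,255)),white=((0,0,185),(180,40,255)))
def blobs(p,col,box=None,amin=60):
    h=cv2.cvtColor(p,cv2.COLOR_RGB2HSV); m=cv2.inRange(h,*map(np.array,HSV[col]))
    if box: 
        b=np.zeros_like(m); x0,y0,x1,y1=box; b[y0:y1,x0:x1]=255; m&=b
    m=cv2.morphologyEx(m,cv2.MORPH_CLOSE,np.ones((5,5),np.uint8))
    cs,_=cv2.findContours(m,cv2.RETR_EXTERNAL,cv2.CHAIN_APPROX_NONE)
    return [c for c in cs if cv2.contourArea(c)>amin]
def pose():
    o=robot.get_obs(); R=Ro.from_rotvec(o["eef_rot"]).as_matrix()
    print("t %.1f"%o["time"],"pos",o["position"].round(1),"yaw %.3f tilt %.3f,%.3f"%(np.arctan2(R[1,0],R[0,0]),R[0,2],R[1,2]),"F",o["wrist_force"].round(1),"open %.1f"%o["opening"])
    return o
E
python3 - <<'E'
from h import *
p=cv2.imread("pics/top0.png")[:,:,::-1].copy(); d=np.load("top0.npy"); c=robot.camera_params("top")
for col,box,z in (("blue",(200,270,420,350),58),("white",(440,190,520,340),37),("blue",(120,240,205,320),0),("red",(120,240,205,320),0),("yellow",(120,240,205,320),0),("green",(120,240,205,320),0),("red",(420,140,480,200),0)):
    for k in blobs(p,col,box):
        (u,v),sz,a=cv2.minAreaRect(k); dd=d[int(v),int(u)]; q=pt(c,(u,v),dd)
        zz=z or q[2]
        print(col,(round(u),round(v)),"plane",ray(c,(u,v),zz).round(1),"depth",q.round(1),"size",np.round(sz,1),"ang",round(a,1))
E
```

```text
blue (363, 309) plane [442.  -82.9] depth [442.1 -83.1  55.8] size [46. 40.] ang 90.0
blue (310, 309) plane [441.3  23.5] depth [441.3  23.6  56.1] size [46.1 40.1] ang 88.6
blue (258, 308) plane [442.2 130.2] depth [442.2 129.8  61.7] size [46. 40.] ang 90.0
white (479, 303) plane [ 456.2 -324.2] depth [ 456.2 -324.5   36. ] size [24.6 23.3] ang 63.4
white (483, 260) plane [ 545.2 -336.2] depth [ 545.4 -336.8   35.1] size [24.1 22.8] ang 63.4
white (481, 216) plane [ 640.2 -334.1] depth [ 640.4 -334.6   35.5] size [23.3 22.4] ang 63.4
white (480, 264) plane [ 536.4 -327.8] depth [ 536.4 -328.    36.4] size [149.  79.] ang 90.0
blue (142, 264) plane [530.1 371.2] depth [530.1 371.2  56.5] size [12. 11.] ang 90.0
red (176, 264) plane [433.7  -3.6] depth [ 433.7   -3.6 1137.5] size [12. 12.] ang 90.0
yellow (174, 298) plane [462.  302.1] depth [462.  302.1  55.3] size [13. 13.] ang 90.0
green (141, 297) plane [462.4 369.8] depth [462.4 369.8  58.4] size [12.7 12.7] ang 45.0
red (450, 172) plane [ 725.7 -264.7] depth [ 725.7 -264.7   67.6] size [23.3 22.6] ang 45.0
```

```bash
python3 - <<'E'
from h import *
p=cv2.imread("pics/side0.png")[:,:,::-1].copy(); d=np.load("side0.npy"); c=robot.camera_params("side")
for col,box,z in (("blue",(350,190,440,350),0),("white",(310,125,420,170),38),("blue",(280,380,400,480),0),("red",(280,380,400,480),0),("yellow",(280,380,400,480),0),("green",(280,380,400,480),0)):
    for k in blobs(p,col,box):
        (u,v),sz,a=cv2.minAreaRect(k); q=pt(c,(u,v),d[int(v),int(u)])
        print(col,(round(u),round(v)),"plane",ray(c,(u,v),z or q[2]).round(1),"depth",q.round(1),np.round(sz,1))
# deck outer corners in top picture
p=cv2.imread("pics/top0.png"); cv2.imwrite("pics/z1.png",cv2.resize(p[185:345,110:420],None,fx=2.5,fy=2.5,interpolation=cv2.INTER_CUBIC))
E
```

```text
blue (396, 317) plane [441.4 133.4] depth [441.4 133.4  54.9] [57.  42.7]
blue (400, 267) plane [441.4  27.4] depth [441.4  27.4  56.3] [52.1 36.4]
blue (403, 224) plane [442.6 -77.3] depth [442.6 -77.3  57. ] [47.8 30.4]
blue (318, 454) plane [531.3 373.6] depth [531.3 373.6  53.8] [20. 19.]
red (327, 407) plane [531.  306.6] depth [531.  306.6  56.2] [17.7 17. ]
yellow (372, 414) plane [463.1 305.2] depth [463.1 305.2  54.2] [18. 19.]
green (366, 464) plane [463.3 373.8] depth [463.3 373.8  54. ] [21. 19.]
```

View pics/z1.png

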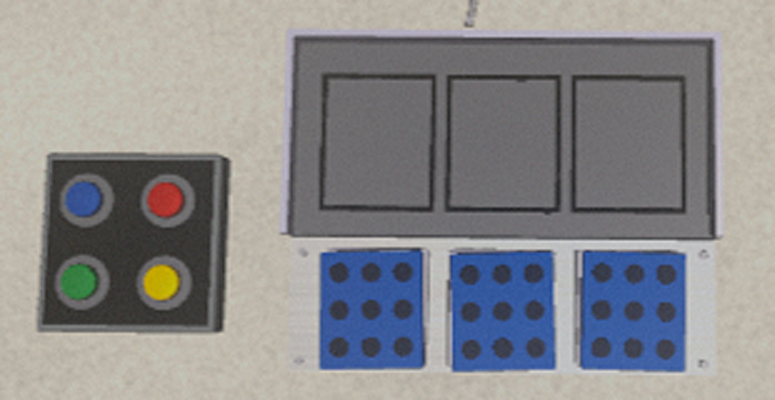

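```bash
python3 - <<'E'
from h import *
c=robot.camera_params("top")
for x in (379,503,628.5): print(ray(c,(110+x/2.5-.3,185+142/2.5-.3),42).round(1))
pose()
E
```

```text
[580.7 128.7]
[581.5  24.6]
[582.3 -80.6]
t 0.1 pos [ 172.9 -495.1  205.3] yaw 0.336 tilt -0.000,0.002 F [ 0.2 -0.4  0.6] open 85.3
```

jog_arm(steps=[0,0,0,0,0,0.84,0,0,0,0,0,0.84,0,0,0,0,0,0.84,0,0,0,0,0,0.84,0,0,0,0,0,0.84], claw=0.59, newtons=30)

```text
time: 0.6
position: [172.9, -495.3, 205.7]
eef_rot: [-3.14, 0.005, 0.0]
wrist_force: [0.1, 0.4, -0.1]
opening: 50.5
```

jog_arm(steps=[0.47,-1,0,0,0,0,0.47,-1,0,0,0,0,0.47,-1,0,0,0,0,0.47,-1,0,0,0,0,0.47,-1,0,0,0,0])

```text
time: 1.1
position: [243.7, -344.2, 205.8]
eef_rot: [-3.141, 0.001, 0.0]
wrist_force: [0.6, 0.3, 0.0]
opening: 50.4
```

jog_arm(steps=[0.47,-1,0,0,0,0,0.47,-1,0,0,0,0,0.47,-1,0,0,0,0,0.47,-1,0,0,0,0,0,0,0,0,0,0])

```text
time: 1.6
position: [300.7, -222.6, 206.3]
eef_rot: [-3.14, -0.008, -0.001]
wrist_force: [1.0, -1.2, 0.1]
opening: 50.4
```

```bash
python3 -c "
from h import *;pose()"
```

```text
t 1.6 pos [ 300.7 -222.6  206.3] yaw 0.005 tilt 0.000,0.002 F [ 1.  -1.2  0.1] open 50.4
```

jog_arm(steps=[0.45,-0.95,0.7,0,0,0,0.45,-0.95,0.7,0,0,0,0.45,-0.95,0.7,0,0,0,0.45,-0.95,0.7,0,0,0,0.45,-0.95,0.7,0,0,0])

```text
time: 2.1
position: [367.6, -82.8, 100.2]
eef_rot: [3.141, -0.002, -0.0]
wrist_force: [0.9, -1.6, 0.2]
opening: 50.5
```

jog_arm(steps=[0,0,0.6,0,0,0,0,0,0.6,0,0,0,0,0,0.6,0,0,0,0,0,0,0,0,0])

```text
time: 2.5
position: [364.8, -82.6, 44.3]
eef_rot: [-3.139, 0.001, 0.009]
wrist_force: [-1.6, 0.4, -0.4]
opening: 50.3
```

```bash
python3 - <<'E'
from h import *;pose()
for n in("top","side"):
    p,d=robot.capture(n); b=(330,200,450,360) if n=="side" else (210,180,410,400)
    x0,y0,x1,y1=b; cv2.imwrite(f"pics/{n}1.png",cv2.resize(p[y0:y1,x0:x1,::-1],None,fx=3 if n=="side" else 2.5,fy=3 if n=="side" else 2.5,interpolation=cv2.INTER_CUBIC))
E
```

```text
t 2.5 pos [364.8 -82.6  44.3] yaw -0.001 tilt -0.006,0.002 F [-1.6  0.4 -0.4] open 50.3
```

View pics/side1.png

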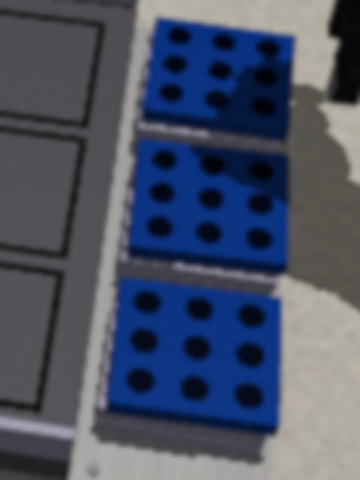

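View pics/top1.png

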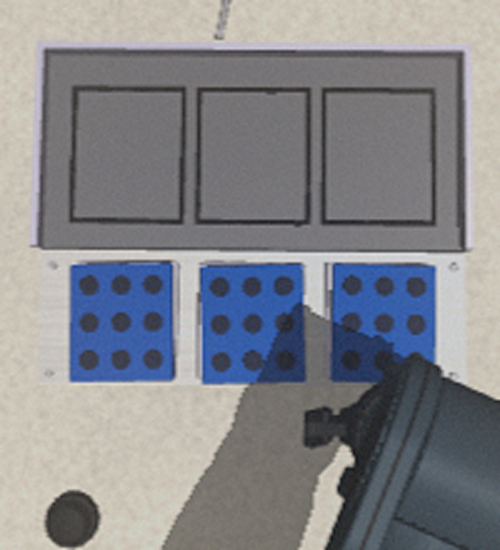

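The right carrier is undisturbed and the fingers are just behind it; in the side crop they are at the right edge. I'll settle and recheck the height.

jog_arm(steps=[0.1,-0.07,-0.1,0,0,0,0,0,0,0,0,0])

```text
time: 2.8
position: [372.1, -81.8, 52.2]
eef_rot: [3.14, -0.001, 0.005]
wrist_force: [-0.3, -0.6, -0.3]
opening: 50.5
```

```bash
python3 - <<'E'
from h import *;pose()
p,d=robot.capture("side"); x0,y0,x1,y1=380,180,580,330
cv2.imwrite("pics/side2.png",cv2.resize(p[y0:y1,x0:x1,::-1],None,fx=4,fy=4,interpolation=cv2.INTER_CUBIC))
E
```

```text
t 2.8 pos [372.1 -81.8  52.2] yaw -0.000 tilt 0.003,-0.001 F [-0.3 -0.6 -0.3] open 50.5
```

View pics/side2.png

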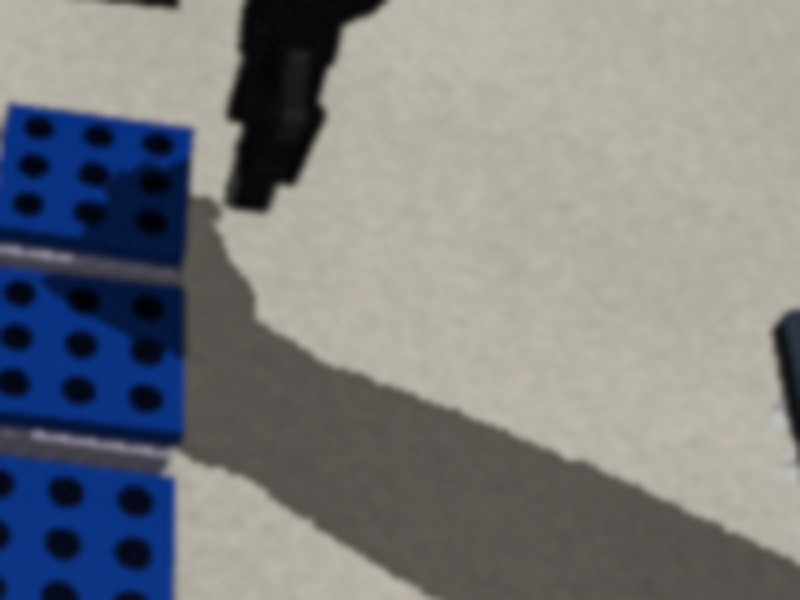

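jog_arm(steps=[0,0,0,0,0,0,0,0,0,0,0,0])

```text
time: 3.05
position: [370.8, -81.3, 50.8]
eef_rot: [3.141, -0.0, 0.001]
wrist_force: [-0.9, -0.0, -0.3]
opening: 50.7
```

```bash
python3 - <<'E'
from h import *;pose()
p,d=robot.capture("side");c=robot.camera_params("side")
pose()
# left finger tip lower edge in side image: (440,232)px approx; depth
for u,v in ((440,228),(442,230),(445,229),(443,226)): print(pt(c,(u,v),d[v,u]).round(1))
E
```

```text
t 3.0 pos [370.8 -81.3  50.8] yaw -0.000 tilt 0.001,-0.000 F [-0.9 -0.  -0.3] open 50.7
t 3.1 pos [370.6 -81.2  50.7] yaw -0.000 tilt 0.000,-0.000 F [-0.2 -0.3  0.1] open 50.3
[378.5 -41.6  99.3]
[373.  -46.2  89.5]
[369.6 -40.3  99.8]
[374.4 -41.7 105.7]
```

```bash
python3 - <<'E'
from h import *
c=robot.camera_params("side")
p,d=robot.capture("side")
cv2.imwrite("pics/side3.png",cv2.resize(p[180:330,380:580,::-1],None,fx=4,fy=4,interpolation=cv2.INTER_CUBIC))
for X in ((371,-45,54),(371,-45,80),(371,-45,50)):
    q=c["intrinsics"]@(c["R"]@np.array(X)+c["t"]); print(q[:2]/q[2])
for v in range(222,240): print(v,[pt(c,(u,v),d[v,u]).round(0)[[0,1,2]].tolist() for u in (440,443,446)])
E
```

```text
[439.21527795 242.60891685]
[442.01073017 233.9077903 ]
[438.79669827 243.91178823]
222 [[384.0, -30.0, 128.0], [381.0, -23.0, 137.0], [375.0, -25.0, 135.0]]
223 [[384.0, -26.0, 129.0], [380.0, -21.0, 135.0], [374.0, -27.0, 131.0]]
224 [[384.0, -27.0, 126.0], [380.0, -22.0, 133.0], [374.0, -25.0, 129.0]]
225 [[384.0, -25.0, 126.0], [379.0, -23.0, 129.0], [374.0, -24.0, 129.0]]
226 [[379.0, -46.0, 100.0], [374.0, -42.0, 106.0], [373.0, -25.0, 125.0]]
227 [[379.0, -44.0, 99.0], [374.0, -43.0, 101.0], [369.0, -41.0, 105.0]]
228 [[378.0, -43.0, 98.0], [373.0, -41.0, 101.0], [368.0, -43.0, 100.0]]
229 [[378.0, -41.0, 97.0], [372.0, -44.0, 95.0], [367.0, -45.0, 95.0]]
230 [[377.0, -42.0, 93.0], [371.0, -45.0, 91.0], [367.0, -41.0, 96.0]]
231 [[377.0, -42.0, 91.0], [371.0, -44.0, 90.0], [366.0, -42.0, 93.0]]
232 [[376.0, -43.0, 86.0], [371.0, -43.0, 88.0], [366.0, -42.0, 90.0]]
233 [[375.0, -47.0, 79.0], [370.0, -45.0, 83.0], [365.0, -43.0, 86.0]]
234 [[360.0, -115.0, 0.0], [353.0, -117.0, -1.0], [347.0, -119.0, -2.0]]
235 [[360.0, -113.0, -0.0], [353.0, -116.0, -3.0], [347.0, -117.0, -2.0]]
236 [[359.0, -112.0, -3.0], [353.0, -112.0, -1.0], [347.0, -114.0, -3.0]]
237 [[360.0, -107.0, -1.0], [353.0, -110.0, -2.0], [347.0, -110.0, -1.0]]
238 [[359.0, -106.0, -3.0], [353.0, -105.0, -0.0], [347.0, -109.0, -3.0]]
239 [[359.0, -103.0, -2.0], [353.0, -105.0, -3.0], [347.0, -105.0, -2.0]]
```

View pics/side3.png

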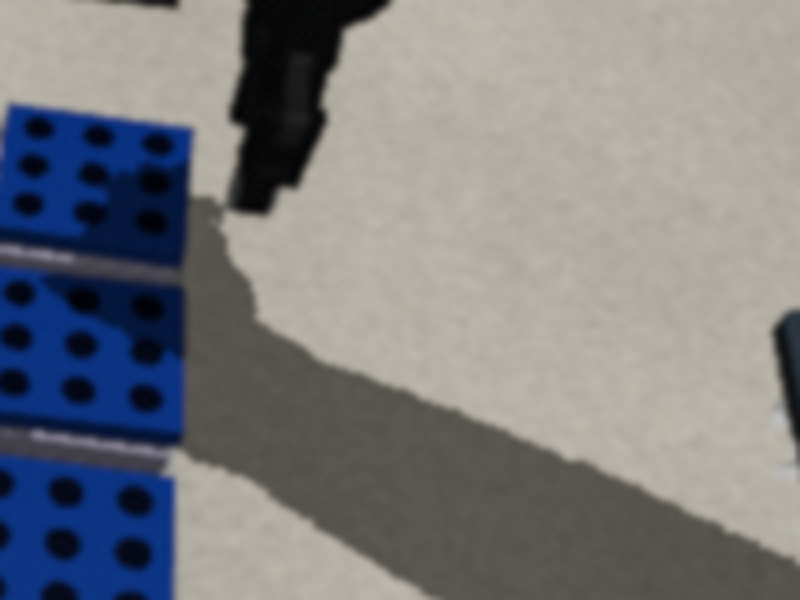

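The depth image puts the fingertips about 25 mm higher than the TCP reading suggests. I'll close the jaws and check.

jog_arm(steps=[-0.5,0,0,0,0,0,0,0,0,0,0,0,0,0,0,0,0,0,0,0,0,0,0,0,0,0,0,0,0,0], claw=0)

```text
time: 3.65
position: [355.9, -81.1, 50.5]
eef_rot: [3.142, -0.0, 0.001]
wrist_force: [0.1, 0.8, 0.6]
opening: 0.2
```

```bash
python3 - <<'E'
from h import *
c=robot.camera_params("side")
o=pose()
p,d=robot.capture("side")
cv2.imwrite("pics/side4.png",cv2.resize(p[180:330,380:580,::-1],None,fx=4,fy=4,interpolation=cv2.INTER_CUBIC))
q=c["intrinsics"]@(c["R"]@o["position"]+c["t"]); print("tcp px",q[:2]/q[2])
for v in range(222,246,2): print(v,[pt(c,(u,v),d[v,u]).round(0)[[0,1,2]].tolist() for u in (440,445,450,455)])
E
```

```text
t 3.6 pos [355.9 -81.1  50.5] yaw -0.000 tilt 0.000,-0.000 F [0.1 0.8 0.6] open 0.2
tcp px [446.95699728 230.79896801]
222 [[360.0, -153.0, -3.0], [366.0, -73.0, 83.0], [359.0, -67.0, 92.0], [348.0, -75.0, 85.0]]
224 [[359.0, -148.0, -5.0], [365.0, -74.0, 76.0], [357.0, -69.0, 84.0], [347.0, -75.0, 79.0]]
226 [[360.0, -141.0, -3.0], [349.0, -141.0, -1.0], [339.0, -144.0, -2.0], [329.0, -143.0, 1.0]]
228 [[360.0, -134.0, -2.0], [349.0, -137.0, -3.0], [339.0, -138.0, -2.0], [328.0, -139.0, -2.0]]
230 [[360.0, -127.0, -1.0], [349.0, -131.0, -3.0], [339.0, -133.0, -3.0], [328.0, -135.0, -3.0]]
232 [[359.0, -123.0, -2.0], [349.0, -125.0, -3.0], [339.0, -124.0, 1.0], [328.0, -128.0, -2.0]]
234 [[359.0, -117.0, -2.0], [349.0, -118.0, -1.0], [339.0, -120.0, -1.0], [328.0, -123.0, -2.0]]
236 [[359.0, -112.0, -3.0], [349.0, -113.0, -2.0], [339.0, -115.0, -2.0], [328.0, -116.0, -1.0]]
238 [[359.0, -106.0, -2.0], [349.0, -107.0, -1.0], [339.0, -109.0, -2.0], [328.0, -114.0, -5.0]]
240 [[359.0, -102.0, -4.0], [350.0, -99.0, 2.0], [339.0, -104.0, -3.0], [328.0, -108.0, -4.0]]
242 [[359.0, -94.0, -1.0], [349.0, -96.0, -1.0], [338.0, -100.0, -3.0], [329.0, -99.0, -1.0]]
244 [[359.0, -88.0, -0.0], [349.0, -92.0, -3.0], [339.0, -92.0, -1.0], [329.0, -94.0, -1.0]]
```

View pics/side4.png

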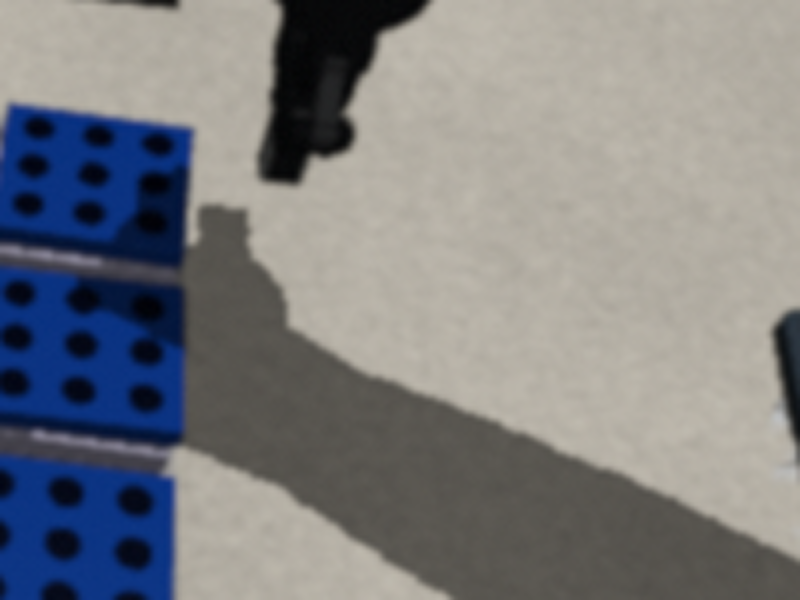

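jog_arm(steps=[-0.5,0,0.3,0,0,0,0,0,0.3,0,0,0,0,0,0.3,0,0,0,0,0,0.2,0,0,0,0,0,0.1,0,0,0])

```text
time: 4.2
position: [340.2, -80.8, 13.4]
eef_rot: [-3.141, 0.0, 0.002]
wrist_force: [0.1, -0.2, 0.1]
opening: 0.2
```

```bash
python3 - <<'E'
from h import *
c=robot.camera_params("side")
o=pose()
p,d=robot.capture("side")
cv2.imwrite("pics/side5.png",cv2.resize(p[180:330,380:580,::-1],None,fx=4,fy=4,interpolation=cv2.INTER_CUBIC))
q=c["intrinsics"]@(c["R"]@o["position"]+c["t"]); print("tcp px",q[:2]/q[2])
for v in range(220,252,2): print(v,[pt(c,(u,v),d[v,u]).round(0)[[0,1,2]].tolist() for u in (444,448,452,456)])
E
```

```text
t 4.2 pos [340.2 -80.8  13.4] yaw -0.000 tilt -0.001,0.001 F [ 0.1 -0.2  0.1] open 0.2
tcp px [450.85742434 243.75074882]
220 [[352.0, -158.0, -1.0], [343.0, -159.0, -1.0], [357.0, -66.0, 98.0], [350.0, -66.0, 100.0]]
222 [[351.0, -153.0, -2.0], [343.0, -155.0, -3.0], [353.0, -76.0, 83.0], [347.0, -72.0, 89.0]]
224 [[352.0, -146.0, -1.0], [343.0, -147.0, -0.0], [353.0, -72.0, 82.0], [347.0, -67.0, 89.0]]
226 [[351.0, -142.0, -3.0], [343.0, -143.0, -3.0], [353.0, -66.0, 83.0], [353.0, -38.0, 114.0]]
228 [[352.0, -133.0, 0.0], [343.0, -139.0, -4.0], [355.0, -53.0, 91.0], [355.0, -26.0, 122.0]]
230 [[351.0, -130.0, -2.0], [343.0, -132.0, -3.0], [354.0, -53.0, 86.0], [353.0, -29.0, 114.0]]
232 [[351.0, -124.0, -2.0], [352.0, -84.0, 44.0], [348.0, -71.0, 60.0], [347.0, -48.0, 87.0]]
234 [[351.0, -120.0, -3.0], [352.0, -80.0, 43.0], [348.0, -67.0, 59.0], [340.0, -68.0, 59.0]]
236 [[351.0, -113.0, -2.0], [353.0, -73.0, 45.0], [347.0, -67.0, 54.0], [339.0, -69.0, 53.0]]
238 [[351.0, -107.0, -2.0], [343.0, -107.0, 0.0], [345.0, -69.0, 45.0], [338.0, -68.0, 47.0]]
240 [[351.0, -102.0, -2.0], [343.0, -104.0, -3.0], [334.0, -106.0, -3.0], [327.0, -105.0, -0.0]]
242 [[351.0, -96.0, -2.0], [343.0, -98.0, -2.0], [334.0, -101.0, -4.0], [326.0, -101.0, -3.0]]
244 [[497.0, 541.0, 738.0], [343.0, -91.0, -1.0], [335.0, -94.0, -2.0], [326.0, -95.0, -2.0]]
246 [[351.0, -86.0, -3.0], [342.0, -88.0, -3.0], [334.0, -89.0, -3.0], [326.0, -90.0, -2.0]]
248 [[351.0, -80.0, -2.0], [343.0, -82.0, -2.0], [334.0, -85.0, -4.0], [326.0, -85.0, -3.0]]
250 [[351.0, -74.0, -1.0], [342.0, -77.0, -3.0], [335.0, -77.0, -1.0], [327.0, -78.0, -0.0]]
```

View pics/side5.png

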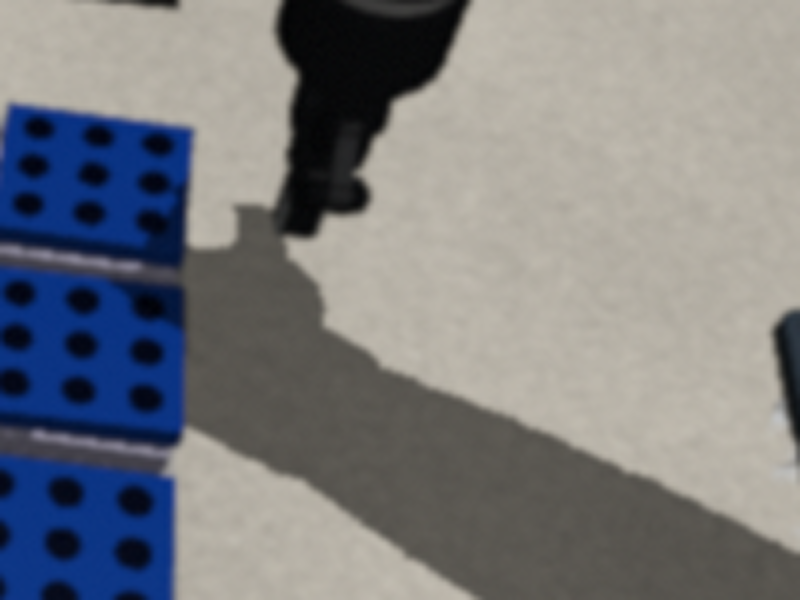

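jog_arm(steps=[0,0,0.2,0,0,0,0,0,0.1,0,0,0,0,0,0.1,0,0,0,0,0,0,0,0,0])

```text
time: 4.65
position: [340.2, -81.0, 2.0]
eef_rot: [-3.141, 0.0, 0.001]
wrist_force: [0.5, 0.1, -0.1]
opening: 0.1
```

jog_arm(steps=[0,0,0.1,0,0,0,0,0,0,0,0,0])

```text
time: 4.85
position: [340.3, -81.1, -0.8]
eef_rot: [-3.141, 0.0, 0.001]
wrist_force: [-1.0, -0.4, -0.4]
opening: -0.2
```

jog_arm(steps=[0,0,0.1,0,0,0,0,0,0.1,0,0,0,0,0,0,0,0,0])

```text
time: 5.15
position: [340.0, -80.9, -7.1]
eef_rot: [-3.141, 0.0, 0.001]
wrist_force: [0.2, 0.0, -0.2]
opening: -0.4
```

```bash
python3 - <<'E'
from h import *
o=pose()
p,d=robot.capture("side")
cv2.imwrite("pics/side6.png",cv2.resize(p[180:330,380:580,::-1],None,fx=4,fy=4,interpolation=cv2.INTER_CUBIC))
E
```

```text
t 5.2 pos [340.  -80.9  -7.1] yaw -0.000 tilt -0.001,0.000 F [ 0.2  0.  -0.2] open -0.4
```

View pics/side6.png

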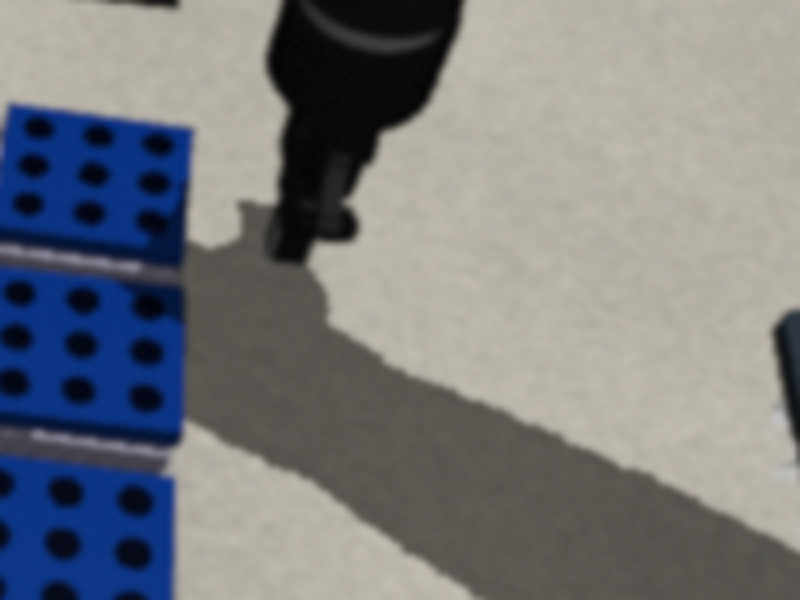

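jog_arm(steps=[0,0,0.15,0,0,0,0,0,0.1,0,0,0,0,0,0,0,0,0])

```text
time: 5.5
position: [339.9, -80.8, -14.8]
eef_rot: [-3.141, 0.0, 0.002]
wrist_force: [-0.3, -0.3, 0.8]
opening: -0.0
```

jog_arm(steps=[0,0,0.1,0,0,0,0,0,0,0,0,0])

```text
time: 5.7
position: [340.2, -81.0, -17.5]
eef_rot: [-3.141, 0.0, 0.001]
wrist_force: [-0.2, 0.4, 0.3]
opening: -0.3
```

jog_arm(steps=[0,0,0.1,0,0,0,0,0,0,0,0,0])

```text
time: 5.9
position: [340.2, -81.0, -20.4]
eef_rot: [-3.141, 0.0, 0.001]
wrist_force: [0.1, -0.3, 0.8]
opening: -0.1
```

jog_arm(steps=[0,0,0.06,0,0,0,0,0,0,0,0,0])

```text
time: 6.1
position: [340.3, -81.0, -22.1]
eef_rot: [-3.141, 0.0, 0.0]
wrist_force: [-0.3, 0.6, -0.3]
opening: 0.2
```

jog_arm(steps=[0,0,0.06,0,0,0,0,0,0,0,0,0])

```text
time: 6.3
position: [340.3, -81.1, -23.9]
eef_rot: [-3.141, 0.0, 0.0]
wrist_force: [-0.0, 0.1, 0.9]
opening: -0.2
```

jog_arm(steps=[0,0,0.06,0,0,0,0,0,0,0,0,0])

```text
time: 6.5
position: [340.8, -81.2, -24.9]
eef_rot: [3.141, -0.0, 0.001]
wrist_force: [-0.7, -0.5, 3.7]
opening: -0.4
```

The table contact shows the true tip height is the reading plus 24.5 mm, which agrees with the camera depth. x and y agree with the images. I'll use that offset from here.

jog_arm(steps=[0,0,-0.5,0,0,0,0,0,-0.5,0,0,0,0,0,-0.4,0,0,0,0.4,0,-0.2,0,0,0,0.3,0,0,0,0,0], claw=0.59)

```text
time: 7.0
position: [363.1, -81.7, 23.8]
eef_rot: [3.14, -0.001, 0.004]
wrist_force: [-0.5, 0.6, -0.0]
opening: 50.3
```

jog_arm(steps=[0.2,0,0,0,0,0,0,0,0,0,0,0])

```text
time: 7.2
position: [367.6, -81.0, 22.0]
eef_rot: [-3.141, -0.0, 0.001]
wrist_force: [-0.7, 0.4, 0.3]
opening: 50.1
```

```bash
python3 - <<'E'
from h import *
o=pose()
c=robot.camera_params("side")
p,d=robot.capture("side")
pose()
cv2.imwrite("pics/side7.png",cv2.resize(p[180:330,380:580,::-1],None,fx=4,fy=4,interpolation=cv2.INTER_CUBIC))
for v in range(232,246,2): print(v,[pt(c,(u,v),d[v,u]).round(0)[[0,1,2]].tolist() for u in (436,440,444,448)])
E
```

```text
t 7.2 pos [367.6 -81.   22. ] yaw 0.000 tilt -0.001,0.000 F [-0.7  0.4  0.3] open 50.1
t 7.2 pos [367.  -80.8  21.8] yaw 0.000 tilt -0.002,0.001 F [-0.1 -0.4  0.2] open 50.6
232 [[368.0, -122.0, -3.0], [381.0, -20.0, 112.0], [373.0, -26.0, 107.0], [365.0, -29.0, 106.0]]
234 [[380.0, -54.0, 67.0], [379.0, -23.0, 104.0], [372.0, -26.0, 102.0], [365.0, -26.0, 103.0]]
236 [[380.0, -49.0, 67.0], [378.0, -24.0, 97.0], [371.0, -25.0, 98.0], [364.0, -24.0, 100.0]]
238 [[379.0, -49.0, 61.0], [373.0, -43.0, 70.0], [366.0, -40.0, 75.0], [343.0, -109.0, -2.0]]
240 [[378.0, -49.0, 56.0], [372.0, -42.0, 66.0], [365.0, -42.0, 67.0], [343.0, -101.0, 1.0]]
242 [[377.0, -47.0, 53.0], [371.0, -41.0, 60.0], [364.0, -40.0, 63.0], [343.0, -97.0, -2.0]]
244 [[367.0, -90.0, -5.0], [359.0, -91.0, -4.0], [351.0, -88.0, 1.0], [342.0, -93.0, -3.0]]
```

View pics/side7.png

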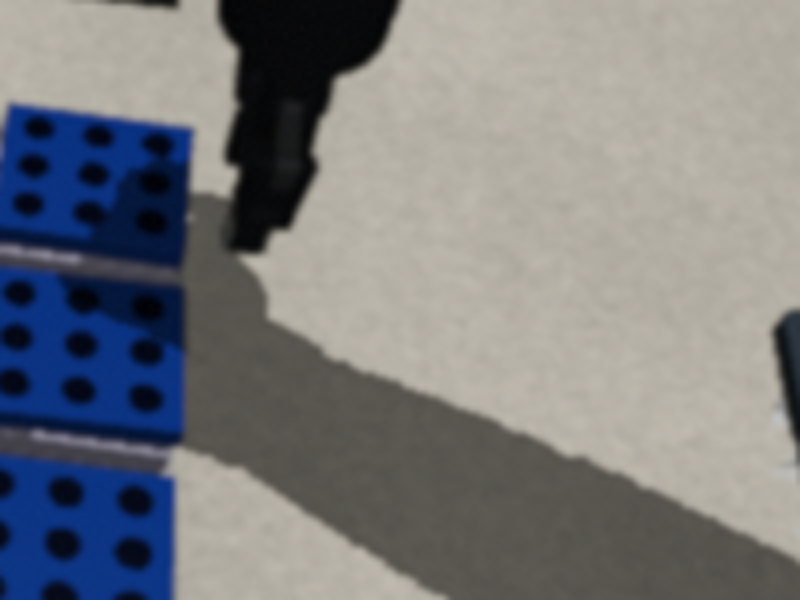

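jog_arm(steps=[0.2,0,0,0,0,0,0.25,0,0,0,0,0,0.25,0,0,0,0,0,0.25,0,0,0,0,0,0.25,0,0,0,0,0])

```text
time: 7.75
position: [404.0, -81.1, 22.3]
eef_rot: [-3.141, 0.0, 0.001]
wrist_force: [-0.9, -0.0, -1.2]
opening: 50.4
```

```bash
python3 - <<'E'
from h import *
o=pose()
p,d=robot.capture("side")
cv2.imwrite("pics/side8.png",cv2.resize(p[180:330,340:540,::-1],None,fx=4,fy=4,interpolation=cv2.INTER_CUBIC))
E
```

```text
t 7.8 pos [404.  -81.1  22.3] yaw -0.000 tilt -0.001,0.000 F [-0.9 -0.  -1.2] open 50.4
```

View pics/side8.png

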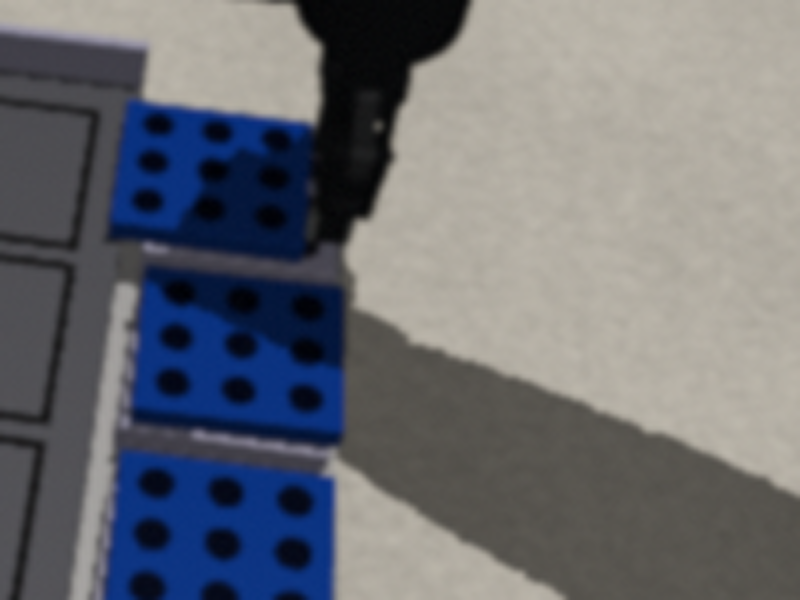

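The carrier slid about 18 mm squarely, with its front at (120,240) already over the deck. The white plate below has stayed put.

jog_arm(steps=[0.25,0,0,0,0,0,0.25,0,0,0,0,0,0.25,0,0,0,0,0,0.25,0,0,0,0,0,0.25,0,0,0,0,0])

```text
time: 8.3
position: [441.6, -81.2, 22.5]
eef_rot: [3.142, -0.0, -0.0]
wrist_force: [-0.2, -0.8, 0.7]
opening: 50.7
```

jog_arm(steps=[0.3,0,0,0,0,0,0.3,0,0,0,0,0,0.3,0,0,0,0,0,0.3,0,0,0,0,0,0.25,0,0,0,0,0])

```text
time: 8.8
position: [485.3, -81.1, 22.5]
eef_rot: [3.142, -0.0, 0.0]
wrist_force: [-1.0, -0.2, 0.1]
opening: 50.3
```

jog_arm(steps=[0.3,0,0,0,0,0,0.25,0,0,0,0,0,0.25,0,0,0,0,0,0.15,0,0,0,0,0,0,0,0,0,0,0])

```text
time: 9.3
position: [513.9, -81.2, 22.7]
eef_rot: [3.142, -0.0, 0.001]
wrist_force: [0.6, 0.8, -0.7]
opening: 50.9
```

```bash
python3 - <<'E'
from h import *
o=pose()
p,d=robot.capture("side")
cv2.imwrite("pics/side9.png",cv2.resize(p[170:360,280:480,::-1],None,fx=3,fy=3,interpolation=cv2.INTER_CUBIC))
E
```

```text
t 9.3 pos [513.9 -81.2  22.7] yaw -0.000 tilt 0.001,-0.000 F [ 0.6  0.8 -0.7] open 50.9
```

View pics/side9.png

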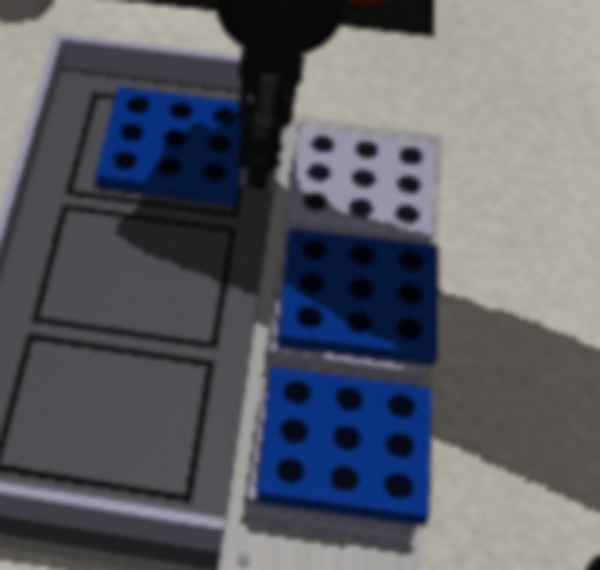

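Carrier c is on the deck, about 8 mm short of its outline. I'll nudge it, then do the middle one.

jog_arm(steps=[0.15,0,0,0,0,0,0.12,0,0,0,0,0,0,0,0,0,0,0,-0.5,0,-0.3,0,0,0,-0.5,0,-1,0,0,0])

```text
time: 9.85
position: [487.9, -80.2, 58.4]
eef_rot: [-3.139, 0.0, 0.011]
wrist_force: [0.4, 0.8, 0.4]
opening: 50.5
```

jog_arm(steps=[-1,-0.7,-0.5,0,0,0,-1,-0.7,0,0,0,0,-1,-0.7,0,0,0,0,-1,-0.7,0,0,0,0,-0.3,-0.7,0,0,0,0])

```text
time: 10.35
position: [359.6, 24.6, 76.3]
eef_rot: [-3.141, 0.002, 0.001]
wrist_force: [0.5, 0.5, 1.0]
opening: 50.3
```

jog_arm(steps=[0,0,0.5,0,0,0,0,0,0.5,0,0,0,0,0,0.5,0,0,0,0,0,0.2,0,0,0,0,0,0,0,0,0])

```text
time: 10.85
position: [361.3, 24.0, 24.7]
eef_rot: [-3.141, 0.0, 0.003]
wrist_force: [0.2, -0.2, -0.6]
opening: 50.5
```

```bash
python3 - <<'E'
from h import *
o=pose()
p,d=robot.capture("top");c=robot.camera_params("top")
for k in blobs(p,"blue",(210,190,410,350)):
    (u,v),sz,a=cv2.minAreaRect(k); print(ray(c,(u,v),56).round(1),np.round(sz,1),round(a,1))
E
```

```text
t 10.8 pos [361.3  24.   24.7] yaw -0.000 tilt -0.002,0.000 F [ 0.2 -0.2 -0.6] open 50.5
[441.6  23.4] [46.  40.1] 88.3
[442.2 130.5] [46. 40.] 90.0
[579.4 -83.5] [44. 40.] 90.0
```

jog_arm(steps=[0.2,0,0.08,0,0,0,0.2,0,0,0,0,0,0.25,0,0,0,0,0,0.25,0,0,0,0,0,0.25,0,0,0,0,0])

```text
time: 11.4
position: [397.2, 23.8, 23.3]
eef_rot: [3.142, -0.0, -0.001]
wrist_force: [-1.4, -0.3, 1.3]
opening: 50.4
```

jog_arm(steps=[0.25,0,0,0,0,0,0.25,0,0,0,0,0,0.25,0,0,0,0,0,0.3,0,0,0,0,0,0.3,0,0,0,0,0])

```text
time: 11.9
position: [437.9, 23.9, 23.0]
eef_rot: [-3.142, 0.0, -0.0]
wrist_force: [-1.1, 0.4, 0.4]
opening: 50.4
```

jog_arm(steps=[0.3,0,0,0,0,0,0.3,0,0,0,0,0,0.3,0,0,0,0,0,0.3,0,0,0,0,0,0.3,0,0,0,0,0])

```text
time: 12.4
position: [482.9, 23.9, 23.0]
eef_rot: [3.142, -0.0, -0.0]
wrist_force: [-1.0, 0.4, -0.3]
opening: 50.5
```

jog_arm(steps=[0.3,0,0,0,0,0,0.3,0,0,0,0,0,0.25,0,0,0,0,0,0.15,0,0,0,0,0,0,0,0,0,0,0])

```text
time: 12.9
position: [513.0, 23.8, 23.3]
eef_rot: [3.142, -0.0, 0.001]
wrist_force: [-0.8, 0.6, 0.1]
opening: 50.1
```

jog_arm(steps=[0.17,0,0,0,0,0,0.13,0,0,0,0,0,0,0,0,0,0,0,-0.5,0,-0.3,0,0,0,-0.5,0,-1,0,0,0])

```text
time: 13.4
position: [487.8, 24.1, 59.1]
eef_rot: [-3.141, 0.0, 0.011]
wrist_force: [-0.4, 0.2, 0.1]
opening: 50.4
```

jog_arm(steps=[-1,-0.71,-0.5,0,0,0,-1,-0.71,0,0,0,0,-1,-0.71,0,0,0,0,-1,-0.71,0,0,0,0,-0.3,-0.71,0,0,0,0])

```text
time: 13.9
position: [359.8, 92.9, 77.6]
eef_rot: [-3.108, -0.065, 0.003]
wrist_force: [0.2, 0.3, -0.3]
opening: 50.7
```

jog_arm(steps=[0,0,0.5,0,0,0,0,0,0.5,0,0,0,0,0,0.5,0,0,0,0,0,0.28,0,0,0,0,0,0,0,0,0])

```text
time: 14.4
position: [361.4, 93.2, 23.3]
eef_rot: [-3.108, -0.065, 0.005]
wrist_force: [0.3, -0.2, 0.8]
opening: 50.4
```

```bash
python3 - <<'E'
from h import *
o=pose()
p,d=robot.capture("top");c=robot.camera_params("top")
for k in blobs(p,"blue",(210,190,410,350)):
    (u,v),sz,a=cv2.minAreaRect(k); print(ray(c,(u,v),56).round(1),np.round(sz,1),round(a,1))
pose()
cv2.imwrite("pics/top9.png",cv2.resize(p[185:345,110:420,::-1],None,fx=2.5,fy=2.5))
E
```

```text
t 14.4 pos [361.4  93.2  23.3] yaw 0.042 tilt -0.004,0.033 F [ 0.3 -0.2  0.8] open 50.4
[462.5 131. ] [26. 40.] 90.0
[579.4 -83.5] [44. 40.] 90.0
[579.6  22. ] [45. 40.] 90.0
t 14.4 pos [362.   93.2  24.1] yaw 0.042 tilt -0.002,0.033 F [-0.3  0.6  1.3] open 50.2
```

View pics/top9.png

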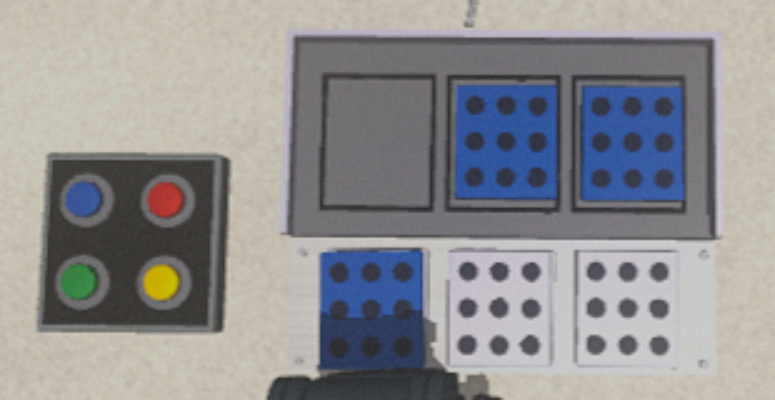

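```bash
python3 - <<'E'
from h import *
print(pose()["joint_pos"].round(3))
E
```

```text
t 14.4 pos [362.   93.2  24.1] yaw 0.042 tilt -0.002,0.033 F [-0.3  0.6  1.3] open 50.2
[ 0.042 -0.329 -0.601  1.3    0.033  3.142]
```

The image shows carriers b and c seated in their outlines with the white plates in place. The arm stopped at y=93 because joint 6 reached its limit, so I'll back off and half-turn the tool.

jog_arm(steps=[-0.6,0,-0.6,0,0,-0.6,-0.6,0,-0.6,0,0,-1,0,0,0,-0.41,0,-0.9,0,0,0,0,0,-1,0,0,0,0,0,-1])

```text
time: 14.95
position: [327.5, 89.9, 62.0]
eef_rot: [3.076, 0.632, 0.013]
wrist_force: [-0.8, 0.2, -0.5]
opening: 50.4
```

```bash
python3 - <<'E'
from h import *
print(pose()["joint_pos"].round(3))
E
```

```text
t 14.9 pos [327.5  89.9  62. ] yaw 0.405 tilt 0.008,0.001 F [-0.8  0.2 -0.5] open 50.4
[ 0.069 -0.459 -0.616  1.406  0.     2.806]
```

jog_arm(steps=[0,0,0,0,0,-1,0,0,0,0,0,-1,0,0,0,0,0,-1,0,0,0,0,0,-1,0,0,0,0,0,-1])

```text
time: 15.45
position: [327.4, 89.7, 61.7]
eef_rot: [2.889, 1.229, 0.011]
wrist_force: [0.7, -0.2, -0.0]
opening: 50.6
```

jog_arm(steps=[0,0,0,0,0,-1,0,0,0,0,0,-1,0,0,0,0,0,-1,0,0,0,0,0,-1,0,0,0,0,0,-1])

```text
time: 15.95
position: [327.4, 89.7, 61.7]
eef_rot: [2.586, 1.778, 0.01]
wrist_force: [0.3, -0.0, -0.3]
opening: 50.2
```

jog_arm(steps=[0,0,0,0,0,-1,0,0,0,0,0,-1,0,0,0,0,0,-1,0,0,0,0,0,-1,0,0,0,0,0,-1])

```text
time: 16.45
position: [327.4, 89.7, 61.7]
eef_rot: [2.18, 2.255, 0.009]
wrist_force: [-0.4, 0.4, -0.7]
opening: 51.0
```

jog_arm(steps=[0,0,0,0,0,-1,0,0,0,0,0,-1,0,0,0,0,0,-1,0,0,0,0,0,-1,0,0,0,0,0,-1])

```text
time: 16.95
position: [327.4, 89.7, 61.7]
eef_rot: [1.688, 2.643, 0.007]
wrist_force: [0.7, 0.5, -0.1]
opening: 50.4
```

jog_arm(steps=[0,0,0,0,0,-1,0,0,0,0,0,-1,0,0,0,0,0,-1,0,0,0,0,0,-1,0,0,0,0,0,-1])

```text
time: 17.45
position: [327.4, 89.7, 61.7]
eef_rot: [1.129, 2.925, 0.005]
wrist_force: [-0.0, 0.2, 1.1]
opening: 50.7
```

jog_arm(steps=[0,0,0,0,0,-1,0,0,0,0,0,-1,0,0,0,0,0,-1,0,0,0,0,0,-1,0,0,0,0,0,-1])

```text
time: 17.95
position: [327.4, 89.7, 61.7]
eef_rot: [0.525, 3.09, 0.003]
wrist_force: [-0.3, 0.1, 0.1]
opening: 50.5
```

jog_arm(steps=[0,0,0,0,0,-1,0,0,0,0,0,-1,0,0,0,0,0,-1,0,0,0,0,0,-1,0,0,0,0,0,0])

```text
time: 18.45
position: [327.3, 89.7, 61.5]
eef_rot: [0.032, 3.134, 0.001]
wrist_force: [0.2, -0.4, -0.4]
opening: 50.3
```

```bash
python3 - <<'E'
from h import *
print(pose()["joint_pos"].round(3))
E
```

```text
t 18.4 pos [327.3  89.7  61.5] yaw 3.121 tilt 0.007,0.001 F [ 0.2 -0.4 -0.4] open 50.3
[ 0.069 -0.458 -0.616  1.406  0.     0.089]
```

jog_arm(steps=[0,0,0,0,0.08,-0.26,-0.5,0.7,0,0,0,0,-0.5,0.66,0.3,0,0,0,-0.15,0,0.5,0,0,0,0,0,0.4,0,0,0])

```text
time: 18.95
position: [361.6, 130.9, 24.1]
eef_rot: [0.002, -3.141, -0.001]
wrist_force: [-0.2, -0.3, -0.4]
opening: 50.0
```

jog_arm(steps=[0,0,0.1,0,0,0,0,0,0,0,0,0])

```text
time: 19.15
position: [359.7, 130.1, 20.7]
eef_rot: [0.0, -3.138, -0.0]
wrist_force: [-0.1, -1.0, -0.6]
opening: 50.4
```

```bash
python3 - <<'E'
from h import *
print(pose()["joint_pos"].round(3))
E
```

```text
t 19.1 pos [359.7 130.1  20.7] yaw -3.141 tilt -0.003,0.000 F [-0.1 -1.  -0.6] open 50.4
[ 1.710e-01 -2.910e-01 -5.790e-01  1.286e+00  1.000e-03  1.700e-01]
```

jog_arm(steps=[-0.2,0,-0.04,0,0,0,-0.2,0,0,0,0,0,-0.25,0,0,0,0,0,-0.25,0,0,0,0,0,-0.25,0,0,0,0,0])

```text
time: 19.65
position: [395.7, 130.5, 22.7]
eef_rot: [0.001, -3.14, -0.001]
wrist_force: [-2.0, -0.3, 1.0]
opening: 50.3
```

jog_arm(steps=[-0.25,0,0,0,0,0,-0.25,0,0,0,0,0,-0.25,0,0,0,0,0,-0.3,0,0,0,0,0,-0.3,0,0,0,0,0])

```text
time: 20.15
position: [436.5, 130.5, 22.4]
eef_rot: [0.001, -3.14, -0.001]
wrist_force: [-1.5, 0.2, 1.2]
opening: 50.9
```

jog_arm(steps=[-0.3,0,0,0,0,0,-0.3,0,0,0,0,0,-0.3,0,0,0,0,0,-0.3,0,0,0,0,0,-0.3,0,0,0,0,0])

```text
time: 20.65
position: [481.5, 130.6, 22.3]
eef_rot: [0.001, -3.14, -0.001]
wrist_force: [-0.2, -0.2, -0.3]
opening: 50.5
```

jog_arm(steps=[-0.3,0,0,0,0,0,-0.3,0,0,0,0,0,-0.3,0,0,0,0,0,-0.15,0,0,0,0,0,0,0,0,0,0,0])

```text
time: 21.15
position: [513.3, 130.6, 22.6]
eef_rot: [0.001, -3.141, -0.001]
wrist_force: [-0.3, 0.4, -0.9]
opening: 50.1
```

jog_arm(steps=[-0.17,0,0,0,0,0,-0.11,0,0,0,0,0,0,0,0,0,0,0,0.5,0,-0.3,0,0,0,0.5,0,-1,0,0,0], claw=0.8)

```text
time: 21.65
position: [487.5, 130.1, 58.3]
eef_rot: [0.001, -3.133, 0.001]
wrist_force: [-0.3, 0.9, -0.5]
opening: 68.4
```

jog_arm(steps=[0.2,-1,-0.5,0,0,0,0.2,-1,0,0,0,0,0.2,-1,0,0,0,0,0.2,-1,0,0,0,0,0.2,-1,0,0,0,0])

```text
time: 22.15
position: [460.8, -20.6, 76.8]
eef_rot: [-0.002, 3.141, 0.0]
wrist_force: [0.3, 0.8, 0.6]
opening: 68.2
```

jog_arm(steps=[0,-1,0,0,0,0,0,-1,0,0,0,0,0,-1,0,0,0,0,0,-1,0,0,0,0,0,-1,0,0,0,0])

```text
time: 22.65
position: [461.0, -170.8, 76.6]
eef_rot: [0.001, -3.141, -0.0]
wrist_force: [0.7, 0.4, 1.1]
opening: 68.0
```

```bash
cat > look.py <<'E'
from h import *
def look(tag,boxj=(400,180,530,350)):
    o=pose()
    p,d=robot.capture("top");c=robot.camera_params("top")
    for k in blobs(p,"blue",(210,190,410,350)):
        (u,v),sz,a=cv2.minAreaRect(k); print("blue",ray(c,(u,v),56).round(1),np.round(sz,1),round(a,1))
    h=cv2.cvtColor(p,cv2.COLOR_RGB2HSV); m=cv2.inRange(h,(0,0,185),(180,40,255))
    m=cv2.morphologyEx(m,cv2.MORPH_OPEN,np.ones((5,5),np.uint8))
    for k in cv2.findContours(m,cv2.RETR_EXTERNAL,cv2.CHAIN_APPROX_NONE)[0]:
        (u,v),r=cv2.minEnclosingCircle(k); A=cv2.contourArea(k)
        if 8<r<17 and A>.7*3.14*r*r: 
            z=pt(c,(u,v),d[int(v),int(u)])[2]
            if z>15: print("lid",(round(u),round(v)),"r %.1f z %.0f"%(r,z),ray(c,(u,v),92 if z>65 else 37).round(1))
    cv2.imwrite(f"pics/{tag}.png",p[:,:,::-1])
    ps,_=robot.capture("side"); cv2.imwrite(f"pics/{tag}s.png",ps[:,:,::-1])
E
python3 -c "
from look import *;look('l1')"
```

```text
t 22.6 pos [ 461.  -170.8   76.6] yaw -3.141 tilt -0.000,0.000 F [0.7 0.4 1.1] open 68.0
blue [579.4 -83.5] [44. 40.] 90.0
blue [577.8 129.7] [44. 40.] 90.0
blue [579.6  22. ] [45. 40.] 90.0
lid (481, 216) r 12.2 z 36 [ 640.1 -333.7]
```

View pics/l1.png

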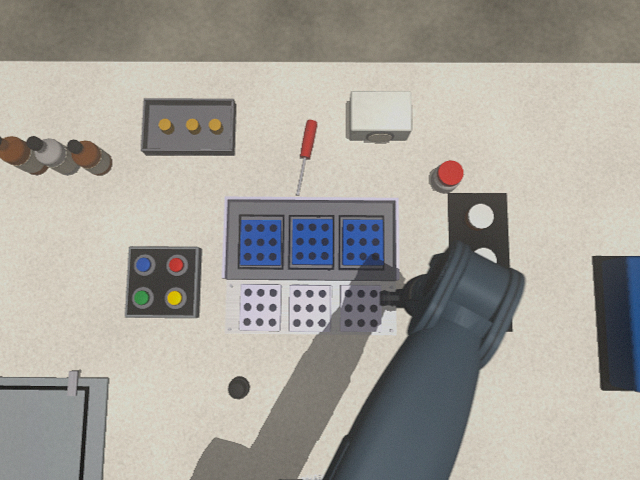

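View pics/l1s.png

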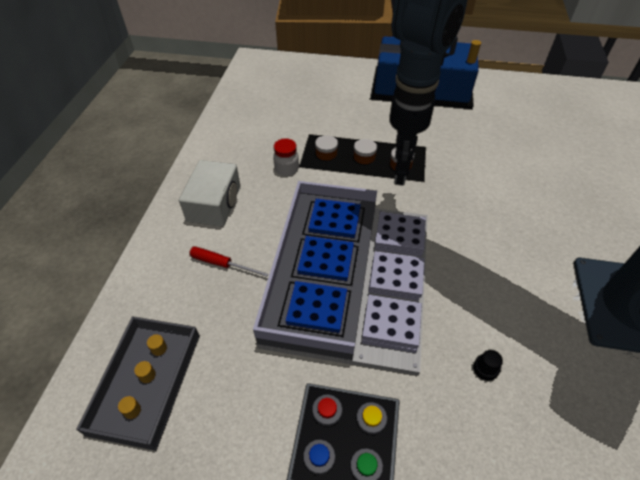

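All three carriers sit in their outlines, near (261,242), (313,242) and (362,242) in the top view. The jars are untouched. Next I'll cross-check the jar positions in the side view.

```bash
python3 - <<'E'
from h import *
p=cv2.imread("pics/side0.png"); c=robot.camera_params("side")
h=cv2.cvtColor(p,cv2.COLOR_BGR2HSV)
for (u,v) in ((402,152),(365,148),(326,143)): print(h[v,u])
m=cv2.inRange(h,(0,0,130),(180,60,255)); b=np.zeros_like(m); b[134:172,308:420]=255
b=m&b
for k in cv2.findContours(b,cv2.RETR_EXTERNAL,cv2.CHAIN_APPROX_NONE)[0]:
    if cv2.contourArea(k)>40: 
        x,y,w,hh=cv2.boundingRect(k); print((x,y,w,hh),ray(c,(x+w/2-.5,y+(w*.74)/2),37).round(1))
cv2.imwrite("pics/j.png",cv2.resize(p[125:185,290:430],None,fx=5,fy=5,interpolation=cv2.INTER_CUBIC))
E
```

```text
[ 13  14 164]
[ 13  14 164]
[ 19  13 162]
(392, 147, 22, 14) [ 456.7 -310.9]
(316, 134, 104, 19) [ 530.3 -237.8]
```

View pics/j.png

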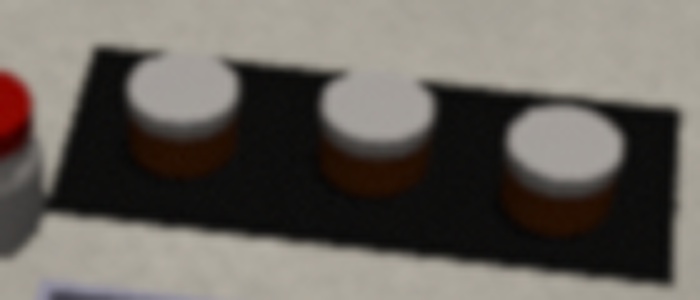

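```bash
python3 - <<'E'
from h import *
c=robot.camera_params("side")
for uv in ((402.6,153.6),(365,145.8),(326.2,142.8)): print(ray(c,uv,37).round(1))
E
```

```text
[ 456.8 -316.5]
[ 546.8 -329.7]
[ 639.8 -325. ]
```

jog_arm(steps=[0.05,-1,0,0,0,0,0.05,-1,0,0,0,0,0,-1,0,0,0,0,0,-1,0,0,0,0,0,-1,0,0,0,0], claw=1)

```text
time: 23.25
position: [458.3, -319.8, 76.4]
eef_rot: [0.002, -3.141, -0.001]
wrist_force: [0.3, 0.4, 0.6]
opening: 85.3
```

jog_arm(steps=[0,0,0.5,0,0,0,0,0,0.5,0,0,0,0,0,0.2,0,0,0,0,0,0,0,0,0])

```text
time: 23.65
position: [456.7, -316.8, 37.8]
eef_rot: [0.004, -3.137, -0.006]
wrist_force: [-0.3, 0.3, -0.1]
opening: 85.5
```

```bash
python3 -c "
from look import *;look('l2')
p=cv2.imread('pics/l2s.png');cv2.imwrite('pics/l2z.png',cv2.resize(p[60:185,290:450],None,fx=4.5,fy=4.5,interpolation=cv2.INTER_CUBIC))"
```

```text
t 23.6 pos [ 456.7 -316.8   37.8] yaw -3.139 tilt -0.005,0.004 F [-0.3  0.3 -0.1] open 85.5
blue [579.4 -83.5] [44. 40.] 90.0
blue [577.8 129.7] [44. 40.] 90.0
blue [580.7  22. ] [44. 40.] 90.0
lid (484, 260) r 12.4 z 38 [ 545.9 -336.5]
lid (481, 216) r 12.2 z 35 [ 640.1 -333.7]
```

View pics/l2z.png

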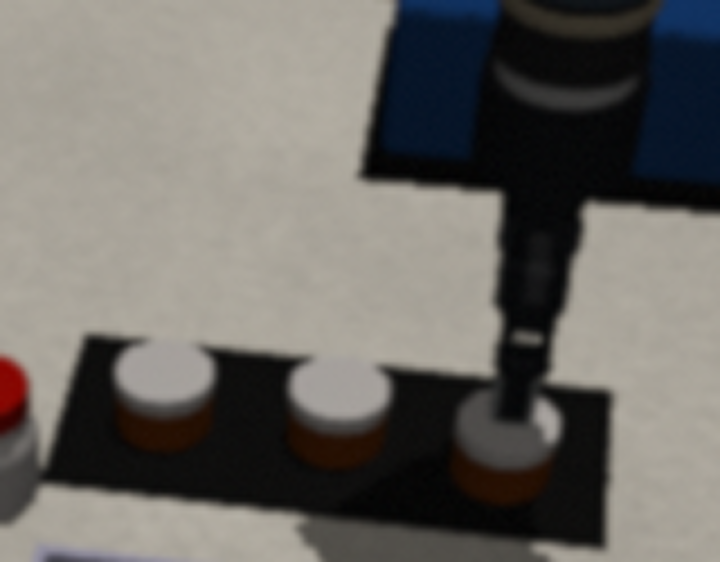

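jog_arm(steps=[0,-0.15,0.3,0,0,0,0,0,0.5,0,0,0,0,0,0.5,0,0,0,0,0,0.4,0,0,0,0,0,0.2,0,0,0])

```text
time: 24.25
position: [456.4, -322.6, -19.6]
eef_rot: [0.001, -3.137, -0.005]
wrist_force: [-1.1, -0.2, -0.0]
opening: 85.4
```

jog_arm(steps=[0,0,0,0,0,0,0,0,0,0,0,0])

```text
time: 24.45
position: [457.9, -323.9, -16.9]
eef_rot: [0.001, -3.14, -0.001]
wrist_force: [0.4, -0.1, -0.2]
opening: 85.3
```

```bash
python3 -c "
from look import *;look('l3')
p=cv2.imread('pics/l3s.png');cv2.imwrite('pics/l3z.png',cv2.resize(p[60:185,290:450],None,fx=4.5,fy=4.5,interpolation=cv2.INTER_CUBIC))"
```

```text
t 24.4 pos [ 457.9 -323.9  -16.9] yaw -3.141 tilt -0.001,0.001 F [ 0.4 -0.1 -0.2] open 85.3
blue [579.4 -83.5] [44. 40.] 90.0
blue [577.8 129.7] [44. 40.] 90.0
blue [580.7  22. ] [44. 40.] 90.0
lid (484, 260) r 12.4 z 36 [ 545.9 -336.5]
lid (481, 216) r 12.2 z 37 [ 640.1 -333.7]
```

View pics/l3z.png

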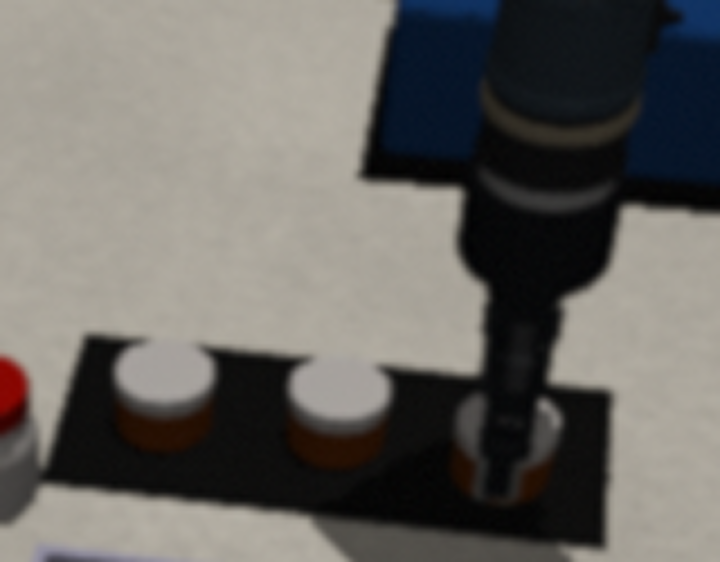

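The fingers straddle the jar centrally at crop (500,450). I'll lower slightly and close.

jog_arm(steps=[0,0,0.15,0,0,0,0,0,0,0,0,0,0,0,0,0,0,0])

```text
time: 24.85
position: [457.9, -323.9, -21.3]
eef_rot: [0.001, -3.14, -0.001]
wrist_force: [-0.1, -0.0, 0.1]
opening: 85.2
```

jog_arm(steps=[0,0,0,0,0,0,0,0,0,0,0,0,0,0,0,0,0,0,0,0,0,0,0,0,0,0,0,0,0,0], claw=0, newtons=40)

```text
time: 25.35
position: [458.3, -324.2, -20.9]
eef_rot: [0.001, -3.141, -0.0]
wrist_force: [0.0, -0.5, 1.3]
opening: 53.1
```

```bash
python3 -c "
from h import *;pose()"
```

```text
t 25.4 pos [ 458.3 -324.2  -20.9] yaw -3.141 tilt -0.001,0.000 F [ 0.  -0.5  1.3] open 53.1
```

jog_arm(steps=[0,0,-0.3,0,0,0,0,0,-0.7,0,0,0,0,0,-0.8,0,0,0,0,0.3,-0.9,0,0,0,-0.1,0.6,-0.7,0,0,0])

```text
time: 25.85
position: [461.0, -297.9, 82.5]
eef_rot: [-0.002, -3.141, 0.001]
wrist_force: [0.3, 0.2, -1.0]
opening: 53.1
```

jog_arm(steps=[-0.3,0.9,0,0,0,0,-0.3,0.9,0,0,0,0,-0.3,0.9,0,0,0,0,-0.3,0.9,0,0,0,0,-0.3,0.9,0,0,0,0])

```text
time: 26.35
position: [505.9, -160.7, 80.9]
eef_rot: [0.001, -3.14, -0.001]
wrist_force: [0.4, -0.6, -1.2]
opening: 52.9
```

jog_arm(steps=[-0.3,0.9,0,0,0,0,-0.3,0.9,0,0,0,0,-0.3,0.9,0,0,0,0,-0.3,0.9,0,0,0,0,-0.3,0.9,0,0,0,0])

```text
time: 26.85
position: [550.8, -25.7, 80.9]
eef_rot: [0.001, -3.14, -0.001]
wrist_force: [0.2, 0.6, -0.6]
opening: 53.0
```

jog_arm(steps=[-0.3,0.9,0,0,0,0,-0.3,0.9,0,0,0,0,-0.2,0.9,0,0,0,0,0,0.6,0,0,0,0,0,0.3,0,0,0,0])

```text
time: 27.35
position: [574.4, 82.8, 80.7]
eef_rot: [0.004, -3.14, -0.001]
wrist_force: [0.3, 0.5, -1.3]
opening: 53.2
```

```bash
python3 -c "
from h import *;print(pose()['joint_pos'])"
```

```text
t 27.4 pos [574.4  82.8  80.7] yaw -3.139 tilt -0.002,0.001 F [ 0.3  0.5 -1.3] open 53.2
[2.70800988e-02 2.01651524e-01 1.78035682e-02 1.38895988e+00
 9.89036353e-04 2.42992113e-02]
```

jog_arm(steps=[-0.1,0.6,0,0,0,0,-0.07,0.6,0,0,0,0,0,0.36,0,0,0,0,0,0,0.3,0,0,0,0,0,0.4,0,0,0])

```text
time: 27.85
position: [580.2, 127.4, 59.8]
eef_rot: [-0.001, 3.142, -0.0]
wrist_force: [-0.4, 0.3, -1.6]
opening: 53.0
```

jog_arm(steps=[0,0,0.4,0,0,0,0,0,0.2,0,0,0,0,0,0,0,0,0])

```text
time: 28.15
position: [577.9, 127.1, 39.3]
eef_rot: [-0.0, -3.136, -0.0]
wrist_force: [-1.1, 0.4, -0.5]
opening: 52.7
```

```bash
python3 -c "
from look import *;look('l4')
p=cv2.imread('pics/l4s.png');cv2.imwrite('pics/l4z.png',cv2.resize(p[200:360,250:410],None,fx=3.7,fy=3.7,interpolation=cv2.INTER_CUBIC))"
```

```text
t 28.1 pos [577.9 127.1  39.3] yaw 3.141 tilt -0.006,0.000 F [-1.1  0.4 -0.5] open 52.7
blue [551.9 107.4] [19. 19.] 90.0
blue [579.4 -83.5] [44. 40.] 90.0
blue [579.6  22. ] [45. 40.] 90.0
```

View pics/l4z.png

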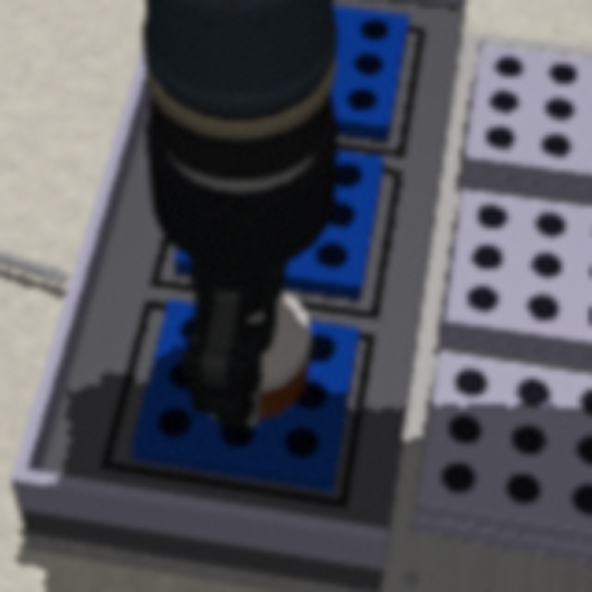

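The jar is over carrier a, about central; its lower edge is at crop (280,400). I'll lower to contact.

jog_arm(steps=[-0.03,0.07,0,0,0,0,0,0,0,0,0,0])

```text
time: 28.45
position: [581.5, 130.3, 42.7]
eef_rot: [-0.001, 3.141, 0.002]
wrist_force: [-0.3, -0.0, -0.7]
opening: 52.8
```

jog_arm(steps=[0,0,0.1,0,0,0,0,0,0,0,0,0])

```text
time: 28.65
position: [580.5, 130.1, 38.6]
eef_rot: [0.001, -3.14, -0.001]
wrist_force: [0.1, 0.4, -1.1]
opening: 53.0
```

jog_arm(steps=[0,0,0.05,0,0,0,0,0,0,0,0,0])

```text
time: 28.85
position: [580.4, 130.1, 37.0]
eef_rot: [0.001, -3.14, -0.001]
wrist_force: [0.4, -0.3, -1.1]
opening: 53.0
```

jog_arm(steps=[0,0,0.06,0,0,0,0,0,0,0,0,0])

```text
time: 29.05
position: [580.4, 130.0, 35.2]
eef_rot: [0.001, -3.14, -0.001]
wrist_force: [-0.4, -0.7, -1.5]
opening: 52.8
```

jog_arm(steps=[0,0,0.05,0,0,0,0,0,0,0,0,0])

```text
time: 29.25
position: [580.5, 130.0, 35.1]
eef_rot: [0.001, -3.141, -0.001]
wrist_force: [-3.2, -0.2, 4.6]
opening: 52.7
```

jog_arm(steps=[0,0,0,0,0,0,0,0,0,0,0,0,0,0,0,0,0,0,0,0,0,0,0,0], claw=0.85)

```text
time: 29.65
position: [580.6, 130.0, 33.7]
eef_rot: [0.001, -3.14, -0.001]
wrist_force: [0.3, -0.7, 0.5]
opening: 72.5
```

jog_arm(steps=[0,0,-0.2,0,0,0,0,0,-0.5,0,0,0,0,0,-0.8,0,0,0,0,0,-0.8,0,0,0,0,0,0,0,0,0])

```text
time: 30.15
position: [584.4, 130.4, 109.4]
eef_rot: [-0.001, 3.133, 0.003]
wrist_force: [0.8, -0.1, -0.2]
opening: 72.5
```

jog_arm(steps=[0.1,-0.9,0,0,0,0,0.1,-0.9,0,0,0,0,0.1,-0.9,0,0,0,0,0.1,-0.9,0,0,0,0,0.1,-0.9,0,0,0,0])

```text
time: 30.65
position: [565.7, -6.0, 103.3]
eef_rot: [0.002, -3.141, -0.001]
wrist_force: [0.9, 0.1, -0.6]
opening: 72.4
```

```bash
python3 -c "
from look import *;look('l5')
p=cv2.imread('pics/l5s.png');cv2.imwrite('pics/l5z.png',cv2.resize(p[200:360,250:410],None,fx=3.7,fy=3.7,interpolation=cv2.INTER_CUBIC))"
```

```text
t 30.6 pos [565.7  -6.  103.3] yaw -3.141 tilt -0.001,0.001 F [ 0.9  0.1 -0.6] open 72.4
blue [579.5 -98. ] [44. 26.] 90.0
blue [577.8 130.9] [37.4 45.4] 2.2
lid (259, 239) r 12.9 z 90 [578.2 128.4]
```

View pics/l5z.png

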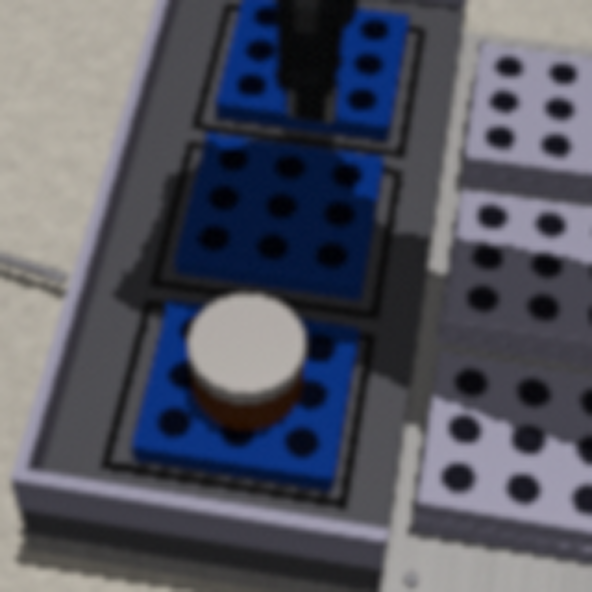

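View pics/l5.png

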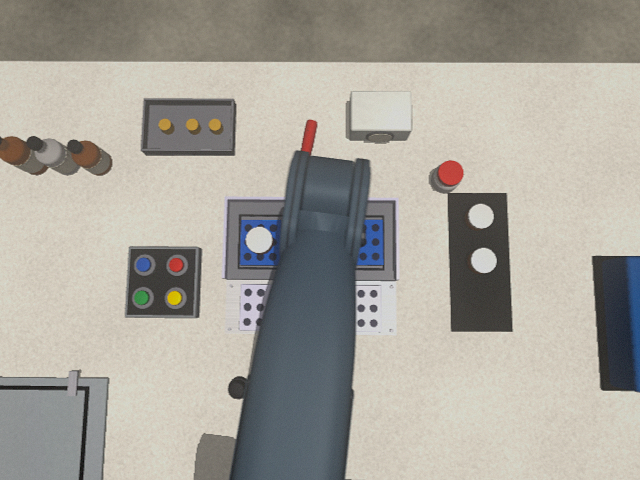

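Jar 1 stands centred on carrier a: the lid is at (578.2,128.4) against a carrier centre of (577.8,129.7–130.9). On to jar 2.

jog_arm(steps=[0.1,-1,0.1,0,0,0,0.1,-1,0.1,0,0,0,0.1,-1,0,0,0,0,0.1,-1,0,0,0,0,0.1,-1,0,0,0,0], claw=1)

```text
time: 31.25
position: [551.1, -155.4, 97.1]
eef_rot: [0.002, -3.141, -0.002]
wrist_force: [0.2, 0.2, 0.0]
opening: 85.5
```

jog_arm(steps=[0.1,-1,0,0,0,0,0,-1,0,0,0,0,0,-1,0,0,0,0,0,-1,0,0,0,0,0,-0.8,0,0,0,0])

```text
time: 31.75
position: [548.4, -300.1, 96.9]
eef_rot: [0.001, -3.141, -0.001]
wrist_force: [0.4, 0.2, 0.1]
opening: 85.1
```

jog_arm(steps=[0,-0.4,0,0,0,0,0,-0.2,0.2,0,0,0,0,0,0.2,0,0,0,0,0,0,0,0,0])

```text
time: 32.15
position: [547.3, -315.0, 82.9]
eef_rot: [0.003, -3.138, -0.005]
wrist_force: [-0.7, 0.2, 0.1]
opening: 85.3
```

```bash
python3 -c "
from look import *;look('l6')"
```

```text
t 32.1 pos [ 547.3 -315.    82.9] yaw -3.140 tilt -0.004,0.003 F [-0.7  0.2  0.1] open 85.3
blue [579.4 -83.5] [44. 40.] 90.0
blue [577.8 128.7] [44. 39.] 90.0
blue [579.6  22. ] [45. 40.] 90.0
lid (259, 239) r 12.9 z 90 [578.2 128.4]
lid (481, 216) r 12.2 z 35 [ 640.1 -333.7]
```

jog_arm(steps=[0,-0.35,0.3,0,0,0,0,-0.3,0.4,0,0,0,0,0,0.3,0,0,0,0,0,0.1,0,0,0,0,0,0,0,0,0])

```text
time: 32.75
position: [547.1, -335.8, 50.1]
eef_rot: [0.001, -3.138, -0.004]
wrist_force: [0.8, 0.2, -0.0]
opening: 85.3
```

jog_arm(steps=[0,0,0,0,0,0])

```text
time: 32.85
position: [548.0, -336.3, 51.7]
eef_rot: [0.001, -3.14, -0.001]
wrist_force: [0.4, -0.3, 0.3]
opening: 85.6
```

jog_arm(steps=[0.05,0,0.4,0,0,0,0,0,0.6,0,0,0,0,0,0.6,0,0,0,0,0,0.5,0,0,0,0,0,0.2,0,0,0])

```text
time: 33.35
position: [545.0, -335.3, -19.9]
eef_rot: [0.001, -3.137, -0.005]
wrist_force: [-0.1, 0.9, -0.8]
opening: 85.4
```

jog_arm(steps=[0,0,0.1,0,0,0,0,0,0,0,0,0])

```text
time: 33.55
position: [546.5, -336.4, -20.3]
eef_rot: [0.001, -3.14, -0.001]
wrist_force: [-0.0, 0.0, 0.9]
opening: 85.4
```

```bash
python3 -c "
from look import *;look('l7')
p=cv2.imread('pics/l7s.png');cv2.imwrite('pics/l7z.png',cv2.resize(p[60:185,290:450],None,fx=4.5,fy=4.5,interpolation=cv2.INTER_CUBIC))"
```

```text
t 33.5 pos [ 546.5 -336.4  -20.3] yaw -3.141 tilt -0.001,0.001 F [-0.   0.   0.9] open 85.4
blue [579.4 -83.5] [44. 40.] 90.0
blue [577.8 129.7] [44. 40.] 90.0
blue [579.6  22. ] [45. 40.] 90.0
lid (259, 239) r 12.9 z 92 [578.2 128.4]
lid (481, 216) r 12.2 z 35 [ 640.2 -333.7]
```

View pics/l7z.png

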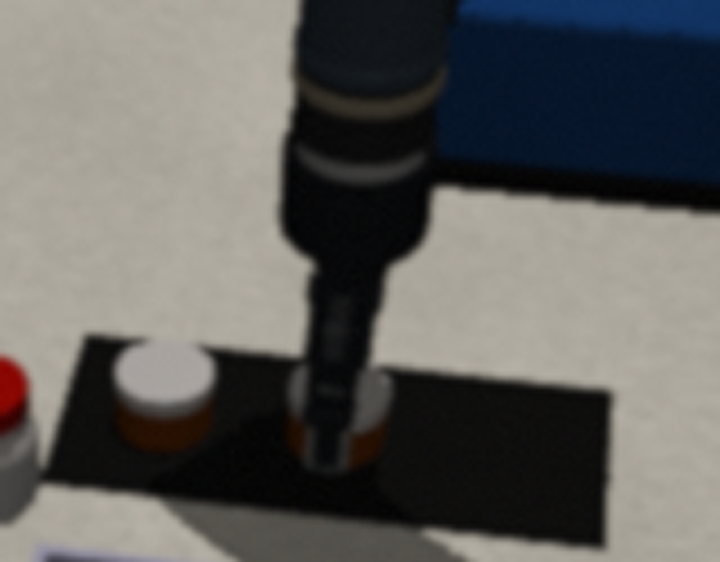

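The fingers straddle jar 2 at crop (340,420), so I'll close and carry it to carrier b.

jog_arm(steps=[0,0,0,0,0,0,0,0,0,0,0,0,0,0,0,0,0,0,0,0,0,0,0,0,0,0,0,0,0,0], claw=0)

```text
time: 34.15
position: [547.2, -336.9, -19.1]
eef_rot: [-0.001, 3.141, -0.001]
wrist_force: [-0.7, 0.8, 4.5]
opening: 53.0
```

jog_arm(steps=[0,0,-0.3,0,0,0,0,0,-0.7,0,0,0,0,0,-0.8,0,0,0,0,0.3,-0.9,0,0,0,0,0.6,-0.7,0,0,0])

```text
time: 34.65
position: [546.2, -310.4, 82.8]
eef_rot: [-0.002, -3.14, 0.0]
wrist_force: [1.1, -0.3, -1.4]
opening: 52.8
```

jog_arm(steps=[-0.1,0.9,0,0,0,0,-0.1,0.9,0,0,0,0,-0.1,0.9,0,0,0,0,-0.1,0.9,0,0,0,0,-0.1,0.9,0,0,0,0])

```text
time: 35.15
position: [560.7, -173.2, 81.2]
eef_rot: [0.001, -3.139, -0.002]
wrist_force: [1.0, 0.5, -1.9]
opening: 52.8
```

jog_arm(steps=[-0.1,0.9,0,0,0,0,-0.1,0.9,0,0,0,0,-0.1,0.9,0,0,0,0,-0.1,0.9,0,0,0,0,-0.1,0.9,0,0,0,0])

```text
time: 35.65
position: [575.5, -38.3, 81.3]
eef_rot: [0.001, -3.139, -0.001]
wrist_force: [0.7, -0.6, -1.8]
opening: 53.0
```

```bash
python3 -c "
from h import *;pose()"
```

```text
t 35.6 pos [575.5 -38.3  81.3] yaw -3.141 tilt -0.003,0.001 F [ 0.7 -0.6 -1.8] open 53.0
```

jog_arm(steps=[-0.1,0.8,0,0,0,0,-0.05,0.7,0,0,0,0,0,0.5,0,0,0,0,0,0.03,0.3,0,0,0,0,0,0.4,0,0,0])

```text
time: 36.15
position: [581.1, 21.1, 60.7]
eef_rot: [0.002, -3.141, 0.0]
wrist_force: [-0.2, 0.5, -0.7]
opening: 52.9
```

jog_arm(steps=[0,0,0.3,0,0,0,0,0,0.15,0,0,0,0,0,0,0,0,0,0,0,0,0,0,0])

```text
time: 36.55
position: [580.7, 20.9, 47.3]
eef_rot: [-0.0, -3.14, -0.001]
wrist_force: [-0.1, -0.4, -1.0]
opening: 53.0
```

```bash
python3 -c "
from look import *;look('l8')
p=cv2.imread('pics/l8s.png');cv2.imwrite('pics/l8z.png',cv2.resize(p[200:360,250:410],None,fx=3.7,fy=3.7,interpolation=cv2.INTER_CUBIC))"
```

```text
t 36.5 pos [580.7  20.9  47.3] yaw 3.141 tilt -0.002,0.001 F [-0.1 -0.4 -1. ] open 53.0
blue [579.4 -83.5] [44. 40.] 90.0
blue [577.7 146.4] [22.8 44.6] 1.6
```

View pics/l8z.png

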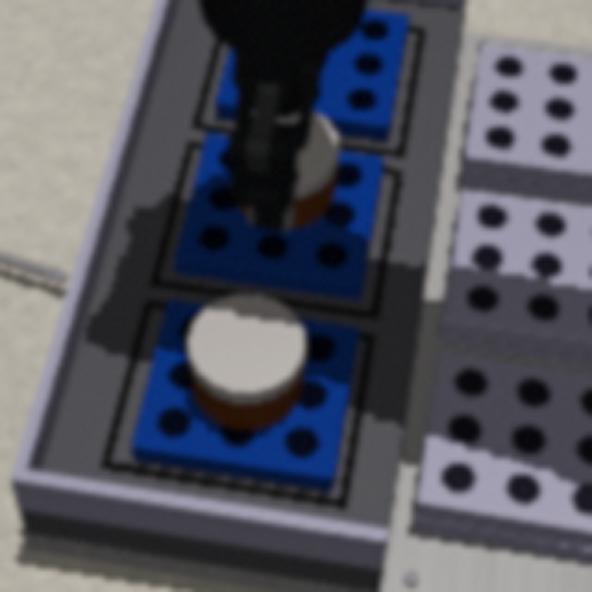

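jog_arm(steps=[0,0.04,0.2,0,0,0,0,0,0.05,0,0,0,0,0,0,0,0,0])

```text
time: 36.95
position: [580.3, 22.8, 39.4]
eef_rot: [0.002, -3.139, -0.001]
wrist_force: [-0.7, 0.4, -0.7]
opening: 52.8
```

jog_arm(steps=[0,0,0.06,0,0,0,0,0,0,0,0,0])

```text
time: 37.15
position: [580.6, 22.7, 37.9]
eef_rot: [0.001, -3.14, -0.001]
wrist_force: [-0.9, -0.2, -1.3]
opening: 53.0
```

jog_arm(steps=[0,0,0.05,0,0,0,0,0,0,0,0,0])

```text
time: 37.35
position: [580.9, 22.7, 36.9]
eef_rot: [0.001, -3.141, -0.001]
wrist_force: [-0.7, -0.4, -1.6]
opening: 52.8
```

jog_arm(steps=[0,0,0.05,0,0,0,0,0,0,0,0,0])

```text
time: 37.55
position: [581.0, 22.7, 36.8]
eef_rot: [0.001, -3.141, -0.001]
wrist_force: [-2.3, -0.3, 4.7]
opening: 52.8
```

jog_arm(steps=[0,0,0.04,0,0,0,0,0,0,0,0,0])

```text
time: 37.75
position: [581.0, 22.7, 36.8]
eef_rot: [-0.001, 3.141, 0.001]
wrist_force: [-4.8, 0.6, 9.9]
opening: 52.7
```

Contact made. Now release, raise and go to jar 3 at (640,-334).

jog_arm(steps=[0,0,0,0,0,0,0,0,0,0,0,0,0,0,0,0,0,0,0,0,0,0,0,0], claw=0.85)

```text
time: 38.15
position: [580.5, 22.6, 33.5]
eef_rot: [0.001, -3.14, -0.001]
wrist_force: [0.4, -0.1, 0.3]
opening: 72.7
```

jog_arm(steps=[0,0,-0.2,0,0,0,0,0,-0.5,0,0,0,0,0,-0.8,0,0,0,0,0,-0.8,0,0,0,0,0,0,0,0,0])

```text
time: 38.65
position: [584.4, 22.4, 109.0]
eef_rot: [-0.001, 3.133, -0.0]
wrist_force: [-0.0, -0.3, 0.8]
opening: 72.9
```

jog_arm(steps=[-0.1,-1,0,0,0,0,-0.1,-1,0,0,0,0,-0.1,-1,0,0,0,0,-0.1,-1,0,0,0,0,-0.1,-1,0,0,0,0])

```text
time: 39.15
position: [595.9, -128.5, 102.8]
eef_rot: [0.001, -3.14, -0.001]
wrist_force: [-0.1, -0.3, 0.6]
opening: 72.2
```

jog_arm(steps=[-0.3,-1,0,0,0,0,-0.3,-1,0,0,0,0,-0.3,-1,0,0,0,0,-0.3,-1,0,0,0,0,-0.2,-0.7,0,0,0,0], claw=1)

```text
time: 39.65
position: [638.2, -270.5, 102.3]
eef_rot: [-0.001, -3.14, -0.0]
wrist_force: [0.0, 0.2, -0.6]
opening: 85.2
```

```bash
python3 -c "
from look import *;look('l9')"
```

```text
t 39.6 pos [ 638.2 -270.5  102.3] yaw 3.141 tilt -0.001,0.000 F [ 0.   0.2 -0.6] open 85.2
blue [579.4 -82.5] [44. 39.] 90.0
blue [577.8 129.7] [44. 40.] 90.0
blue [580.7  22. ] [44. 40.] 90.0
lid (312, 239) r 13.2 z 90 [579.8  20.9]
lid (258, 239) r 13.2 z 93 [578.8 128.4]
```

View pics/l9.png

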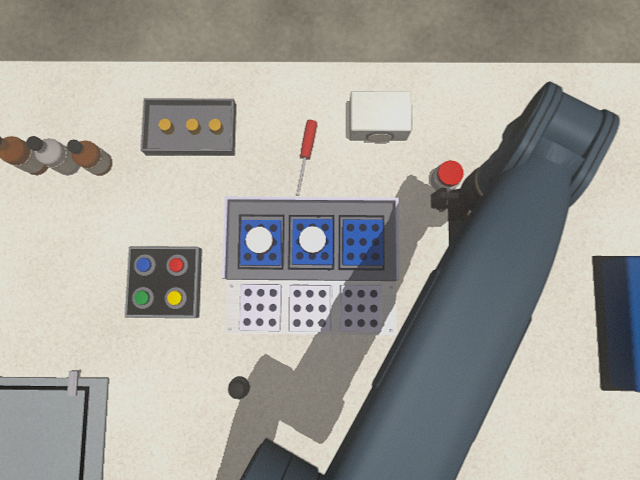

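Jars 1 and 2 stand centred on a and b, at (259,240) and (312,240). I'll check the tub clearance from the earlier low pose.

View pics/l7.png

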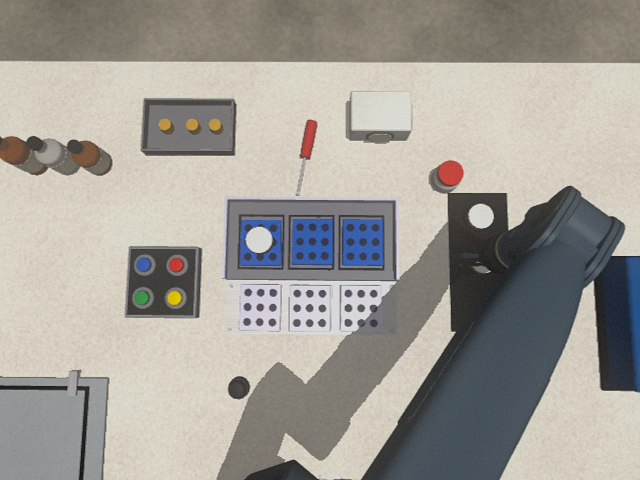

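jog_arm(steps=[-0.05,-0.8,0,0,0,0,0,-0.8,0,0,0,0,0,-0.4,0.3,0,0,0,0,-0.1,0.4,0,0,0,0,0,0.4,0,0,0])

```text
time: 40.25
position: [639.1, -330.5, 68.0]
eef_rot: [0.001, -3.139, -0.003]
wrist_force: [1.0, 0.7, -0.2]
opening: 85.2
```

jog_arm(steps=[0,0,0.3,0,0,0,0,0,0.2,0,0,0,0,0,0,0,0,0,0,0,0,0,0,0])

```text
time: 40.65
position: [639.7, -330.7, 54.7]
eef_rot: [0.002, -3.14, -0.001]
wrist_force: [-0.8, 0.1, 0.7]
opening: 85.2
```

```bash
python3 -c "
from look import *;look('l10')
p=cv2.imread('pics/l10s.png');cv2.imwrite('pics/l10z.png',cv2.resize(p[60:185,250:410],None,fx=4.5,fy=4.5,interpolation=cv2.INTER_CUBIC))"
```

```text
t 40.6 pos [ 639.7 -330.7   54.7] yaw -3.140 tilt -0.001,0.001 F [-0.8  0.1  0.7] open 85.2
blue [579.4 -83.5] [44. 40.] 90.0
blue [577.8 128.7] [44. 39.] 90.0
blue [580.7  22. ] [44. 40.] 90.0
lid (312, 239) r 13.0 z 88 [579.9  21.2]
lid (258, 239) r 13.1 z 90 [578.7 128.6]
```

View pics/l10z.png

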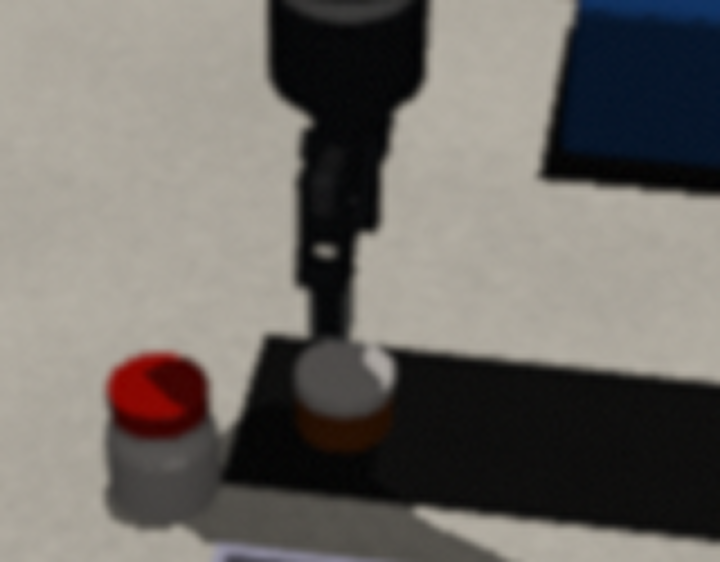

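jog_arm(steps=[0,-0.1,0.4,0,0,0,0,0,0.6,0,0,0,0,0,0.6,0,0,0,0,0,0.5,0,0,0,0,0,0.2,0,0,0])

```text
time: 41.25
position: [637.9, -333.5, -17.4]
eef_rot: [0.001, -3.137, -0.004]
wrist_force: [-0.3, 0.2, 0.1]
opening: 85.5
```

jog_arm(steps=[0,0,0.14,0,0,0,0,0,0,0,0,0,0,0,0,0,0,0])

```text
time: 41.55
position: [640.1, -334.7, -17.5]
eef_rot: [-0.001, 3.141, -0.001]
wrist_force: [0.2, 0.4, 0.3]
opening: 85.0
```

```bash
python3 -c "
from look import *;look('l11')
p=cv2.imread('pics/l11s.png');cv2.imwrite('pics/l11z.png',cv2.resize(p[60:185,250:410],None,fx=4.5,fy=4.5,interpolation=cv2.INTER_CUBIC))"
```

```text
t 41.5 pos [ 640.1 -334.7  -17.5] yaw -3.141 tilt 0.000,-0.000 F [0.2 0.4 0.3] open 85.0
blue [579.4 -83.5] [44. 40.] 90.0
blue [577.8 129.7] [44. 40.] 90.0
blue [580.7  22. ] [44. 40.] 90.0
lid (312, 239) r 12.9 z 91 [580.2  21.2]
lid (258, 239) r 13.1 z 91 [578.6 128.7]
```

View pics/l11z.png

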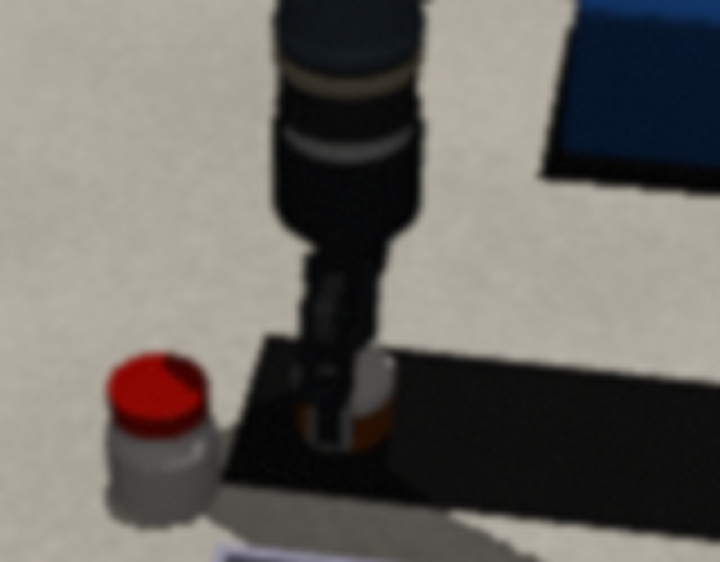

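jog_arm(steps=[0,0,0,0,0,0,0,0,0,0,0,0,0,0,0,0,0,0,0,0,0,0,0,0,0,0,0,0,0,0], claw=0)

```text
time: 42.15
position: [640.0, -334.5, -17.7]
eef_rot: [-0.001, 3.142, -0.0]
wrist_force: [0.3, -0.5, 4.2]
opening: 53.0
```

jog_arm(steps=[0,0,-0.3,0,0,0,0,0,-0.7,0,0,0,0,0,-0.8,0,0,0,0,0.3,-0.9,0,0,0,0,0.6,-0.7,0,0,0])

```text
time: 42.65
position: [639.3, -308.5, 84.7]
eef_rot: [-0.002, -3.141, 0.001]
wrist_force: [0.7, -0.2, -0.8]
opening: 52.9
```

jog_arm(steps=[0.3,0.9,0,0,0,0,0.3,0.9,0,0,0,0,0.3,0.9,0,0,0,0,0.3,0.9,0,0,0,0,0.3,0.9,0,0,0,0])

```text
time: 43.15
position: [593.4, -171.2, 83.3]
eef_rot: [0.001, -3.139, -0.002]
wrist_force: [0.1, 0.8, -0.5]
opening: 52.9
```

jog_arm(steps=[0.2,0.8,0,0,0,0,0.2,0.7,0,0,0,0,0.1,0.6,0,0,0,0,0,0.3,0,0,0,0,0,0,0,0,0,0])

```text
time: 43.65
position: [579.5, -99.4, 83.7]
eef_rot: [0.004, -3.14, -0.001]
wrist_force: [-0.3, 0.0, -1.8]
opening: 52.6
```

```bash
python3 -c "
from h import *;pose()"
```

```text
t 43.6 pos [579.5 -99.4  83.7] yaw -3.139 tilt -0.001,0.001 F [-0.3  0.  -1.8] open 52.6
```

jog_arm(steps=[0,0.4,0,0,0,0,0,0.16,0.2,0,0,0,0,0,0.4,0,0,0,0,0,0.4,0,0,0,0,0,0.2,0,0,0])

```text
time: 44.15
position: [577.7, -83.6, 44.8]
eef_rot: [0.0, -3.137, -0.002]
wrist_force: [0.1, 0.6, -1.3]
opening: 52.7
```

jog_arm(steps=[0,0,0.05,0,0,0,0,0,0,0,0,0])

```text
time: 44.35
position: [578.8, -83.7, 45.4]
eef_rot: [0.001, -3.139, -0.001]
wrist_force: [-0.2, -0.0, -0.6]
opening: 52.8
```

```bash
python3 -c "
from look import *;look('l12')
p=cv2.imread('pics/l12s.png');cv2.imwrite('pics/l12z.png',cv2.resize(p[180:340,270:430],None,fx=3.7,fy=3.7,interpolation=cv2.INTER_CUBIC))"
```

```text
t 44.4 pos [578.8 -83.7  45.4] yaw -3.141 tilt -0.003,0.001 F [-0.2 -0.  -0.6] open 52.8
blue [577.8 128.7] [44. 39.] 90.0
blue [579.9  22. ] [39.  44.6] 1.4
lid (258, 239) r 13.1 z 93 [578.6 128.7]
```

View pics/l12z.png

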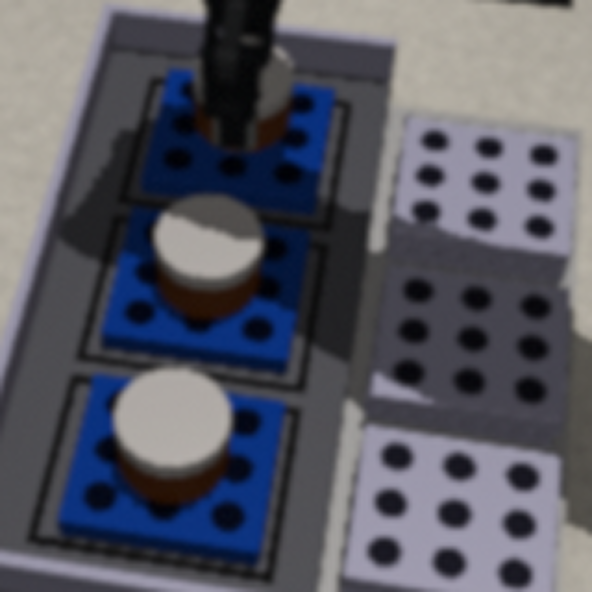

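jog_arm(steps=[0,0,0.15,0,0,0,0,0,0,0,0,0])

```text
time: 44.65
position: [579.2, -83.6, 41.5]
eef_rot: [0.001, -3.14, -0.001]
wrist_force: [0.0, -0.3, -1.0]
opening: 53.2
```

jog_arm(steps=[0,0,0.08,0,0,0,0,0,0,0,0,0])

```text
time: 44.85
position: [579.1, -83.5, 38.9]
eef_rot: [0.001, -3.14, -0.001]
wrist_force: [-0.5, 0.6, -2.2]
opening: 53.0
```

jog_arm(steps=[0,0,0.05,0,0,0,0,0,0,0,0,0])

```text
time: 45.05
position: [579.5, -83.6, 38.2]
eef_rot: [0.001, -3.141, -0.001]
wrist_force: [-1.0, 0.3, 1.3]
opening: 52.9
```

jog_arm(steps=[0,0,0.03,0,0,0,0,0,0,0,0,0])

```text
time: 45.25
position: [579.5, -83.6, 38.2]
eef_rot: [0.001, -3.141, -0.001]
wrist_force: [-1.8, 1.4, 4.8]
opening: 53.0
```

jog_arm(steps=[0,0,0,0,0,0,0,0,0,0,0,0,0,0,0,0,0,0,0,0,0,0,0,0], claw=0.85)

```text
time: 45.65
position: [579.2, -83.5, 36.5]
eef_rot: [0.001, -3.14, -0.001]
wrist_force: [-0.8, -0.2, 0.2]
opening: 72.7
```

jog_arm(steps=[0,0,-0.2,0,0,0,0,0,-0.5,0,0,0,0,0,-0.8,0,0,0,0,0,-0.8,0,0,0,0.3,0,-0.5,0,0,0])

```text
time: 46.15
position: [572.3, -84.1, 124.6]
eef_rot: [-0.002, 3.138, -0.001]
wrist_force: [-0.1, -0.6, 0.8]
opening: 72.6
```

jog_arm(steps=[1,0.3,0,0,0,0,1,0.5,0,0,0,0,1,0.8,0,0,0,0,0.6,0.8,0,0,0,0,0.5,0.8,0,0,0,0], claw=0)

```text
time: 46.65
position: [445.7, 12.9, 121.8]
eef_rot: [-0.0, -3.141, -0.001]
wrist_force: [1.3, 0.4, -0.0]
opening: 0.6
```

```bash
python3 -c "
from look import *;look('l13')"
```

```text
t 46.6 pos [445.7  12.9 121.8] yaw 3.142 tilt -0.001,0.001 F [ 1.3  0.4 -0. ] open 0.6
blue [579.4 -83.5] [44. 40.] 90.0
blue [577.8 129.7] [44. 40.] 90.0
blue [579.6  21. ] [45. 39.] 90.0
lid (365, 239) r 12.9 z 91 [580.2 -85.5]
lid (312, 239) r 12.7 z 90 [580.   21.2]
lid (259, 239) r 12.9 z 93 [578.2 128.1]
```

View pics/l13s.png

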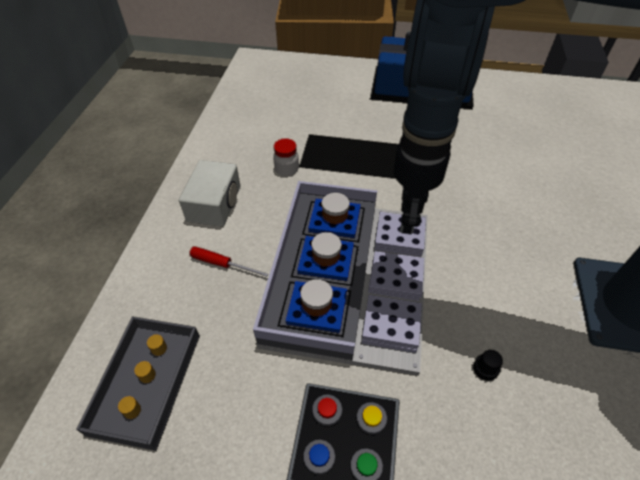

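All three jars stand on the carriers: the lids are within 2 mm of the carrier centres in the top view, and upright in the side view. Next, the blue key.

jog_arm(steps=[-0.2,1,0,0,0,0,-0.2,1,0,0,0,0,-0.2,1,0,0,0,0,-0.2,1,0,0,0,0,-0.2,1,0,0,0,0])

```text
time: 47.25
position: [477.8, 162.9, 121.8]
eef_rot: [0.001, -3.142, -0.0]
wrist_force: [0.2, -0.9, 0.6]
opening: -0.2
```

jog_arm(steps=[-0.25,1,0,0,0,0,-0.25,1,0,0,0,0,-0.25,1,0,0,0,0,-0.25,1,0,0,0,0,-0.25,1,0,0,0,0])

```text
time: 47.75
position: [515.4, 313.0, 121.6]
eef_rot: [0.001, -3.141, -0.001]
wrist_force: [0.5, 0.2, 0.5]
opening: 0.3
```

jog_arm(steps=[-0.3,0.9,0,0,0,0,-0.2,0.6,0,0,0,0,-0.1,0.3,0,0,0,0,0,0,0,0,0,0,0,0,0,0,0,0])

```text
time: 48.25
position: [532.6, 365.4, 121.3]
eef_rot: [0.0, -3.14, 0.0]
wrist_force: [-0.5, 0.2, 0.3]
opening: 0.2
```

```bash
python3 -c "
from look import *;look('l14')
p=cv2.imread('pics/l14s.png');cv2.imwrite('pics/l14z.png',cv2.resize(p[320:480,220:430],None,fx=3.7,fy=3.7,interpolation=cv2.INTER_CUBIC))"
```

```text
t 48.2 pos [532.6 365.4 121.3] yaw -3.141 tilt -0.002,-0.000 F [-0.5  0.2  0.3] open 0.2
blue [579.4 -83.5] [44. 40.] 90.0
blue [577.8 129.7] [44. 40.] 90.0
blue [580.7  22. ] [44. 40.] 90.0
```

View pics/l14z.png

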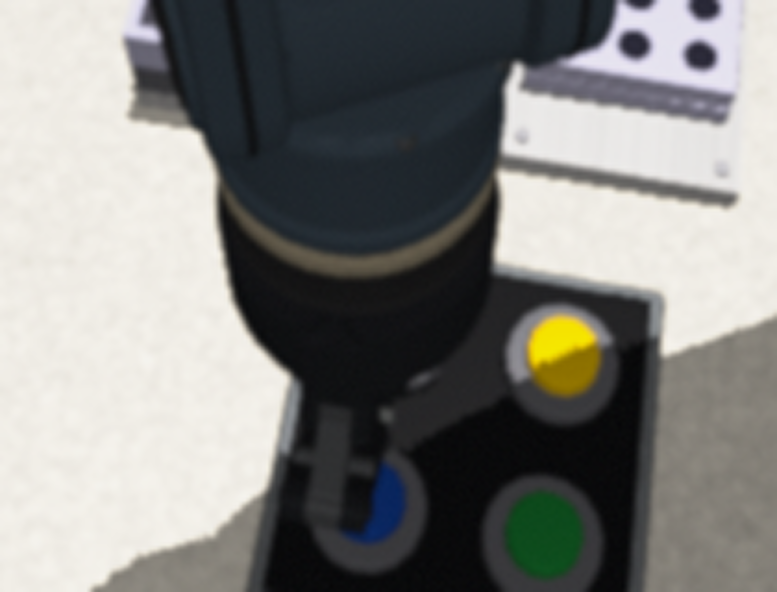

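View pics/l14.png

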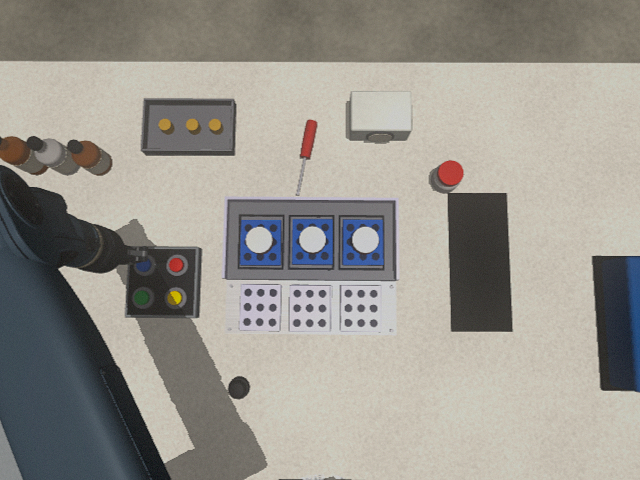

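```bash
python3 - <<'E'
from h import *
for n in ("top","side"):
  c=robot.camera_params(n)
  for X in ((532.6,365.4,143),(530.5,371.5,56)):
    q=c["intrinsics"]@(c["R"]@np.array(X)+c["t"]); print(n,X,(q[:2]/q[2]).round(1))
E
```

```text
top (532.6, 365.4, 143) [130.1 258.5]
top (530.5, 371.5, 56) [142.4 263.8]
side (532.6, 365.4, 143) [318.3 428.4]
side (530.5, 371.5, 56) [319.3 452.2]
```

```bash
python3 - <<'E'
from h import *
print(pose()["joint_pos"].round(3))
c=robot.camera_params("side"); p,d=robot.capture("side")
for v in range(440,470,3): print(v,[pt(c,(u,v),d[v,u]).round(0).tolist() for u in (304,308,312,316)])
c=robot.camera_params("top"); p,d=robot.capture("top")
cv2.imwrite("pics/k.png",cv2.resize(p[225:335,90:220,::-1],None,fx=5,fy=5,interpolation=cv2.INTER_CUBIC))
for v in range(248,266,3): print(v,[pt(c,(u,v),d[v,u]).round(0).tolist() for u in (128,132,136,140,144)])
E
```

```text
t 48.4 pos [532.6 365.2 121.5] yaw 3.141 tilt -0.001,0.000 F [ 0.4 -0.2 -0.6] open 0.4
[4.970e-01 3.650e-01 2.970e-01 1.504e+00 1.000e-03 4.970e-01]
440 [[541.0, 403.0, 219.0], [535.0, 409.0, 246.0], [531.0, 409.0, 249.0], [529.0, 399.0, 215.0]]
443 [[539.0, 409.0, 232.0], [534.0, 412.0, 246.0], [530.0, 412.0, 247.0], [527.0, 407.0, 231.0]]
446 [[538.0, 415.0, 244.0], [534.0, 414.0, 243.0], [530.0, 414.0, 243.0], [526.0, 410.0, 232.0]]
449 [[537.0, 418.0, 242.0], [533.0, 417.0, 243.0], [529.0, 417.0, 244.0], [526.0, 413.0, 233.0]]
452 [[537.0, 420.0, 239.0], [533.0, 419.0, 241.0], [529.0, 418.0, 239.0], [525.0, 417.0, 236.0]]
455 [[536.0, 423.0, 240.0], [533.0, 421.0, 237.0], [528.0, 421.0, 240.0], [524.0, 421.0, 240.0]]
458 [[536.0, 425.0, 239.0], [532.0, 424.0, 237.0], [528.0, 424.0, 238.0], [524.0, 423.0, 238.0]]
461 [[536.0, 427.0, 234.0], [532.0, 427.0, 236.0], [527.0, 426.0, 237.0], [523.0, 425.0, 237.0]]
464 [[550.0, 386.0, 35.0], [544.0, 387.0, 45.0], [538.0, 387.0, 47.0], [532.0, 387.0, 55.0]]
467 [[550.0, 390.0, 34.0], [543.0, 391.0, 44.0], [538.0, 390.0, 44.0], [532.0, 389.0, 46.0]]
248 [[538.0, 326.0, 262.0], [539.0, 321.0, 256.0], [544.0, 329.0, 215.0], [542.0, 317.0, 231.0], [541.0, 306.0, 241.0]]
251 [[534.0, 327.0, 258.0], [535.0, 322.0, 252.0], [434.0, -4.0, 1138.0], [536.0, 312.0, 244.0], [536.0, 306.0, 241.0]]
254 [[529.0, 326.0, 259.0], [530.0, 323.0, 250.0], [530.0, 317.0, 246.0], [531.0, 312.0, 243.0], [531.0, 305.0, 242.0]]
257 [[523.0, 325.0, 261.0], [524.0, 322.0, 252.0], [527.0, 322.0, 231.0], [526.0, 314.0, 237.0], [526.0, 306.0, 239.0]]
260 [[524.0, 348.0, 199.0], [524.0, 340.0, 203.0], [522.0, 323.0, 229.0], [521.0, 314.0, 236.0], [521.0, 306.0, 238.0]]
263 [[521.0, 358.0, 173.0], [523.0, 357.0, 155.0], [519.0, 335.0, 195.0], [532.0, 377.0, 55.0], [533.0, 370.0, 52.0]]
```

View pics/k.png

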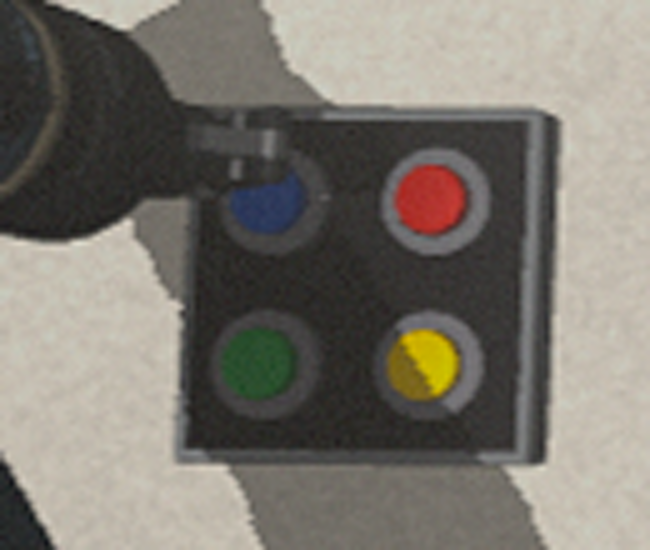

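jog_arm(steps=[0.08,0.2,0.4,0,0,0,0,0,0.6,0,0,0,0,0,0.6,0,0,0,0,0,0.4,0,0,0,0,0,0,0,0,0])

```text
time: 48.95
position: [527.9, 371.4, 57.8]
eef_rot: [0.001, -3.135, 0.003]
wrist_force: [0.1, -0.1, 0.0]
opening: 0.1
```

jog_arm(steps=[0,0,0.05,0,0,0,0,0,0,0,0,0])

```text
time: 49.15
position: [530.6, 372.8, 60.6]
eef_rot: [-0.001, 3.141, 0.002]
wrist_force: [-0.2, -0.5, 0.7]
opening: 0.2
```

```bash
python3 - <<'E'
from h import *
pose()
for n,b in (("side",(250,340,430,480)),("top",(90,225,220,335))):
    p,d=robot.capture(n); x0,y0,x1,y1=b
    cv2.imwrite(f"pics/k{n}.png",cv2.resize(p[y0:y1,x0:x1,::-1],None,fx=4,fy=4,interpolation=cv2.INTER_CUBIC))
E
```

```text
t 49.1 pos [530.6 372.8  60.6] yaw -3.141 tilt 0.000,0.001 F [-0.2 -0.5  0.7] open 0.2
```

View pics/kside.png

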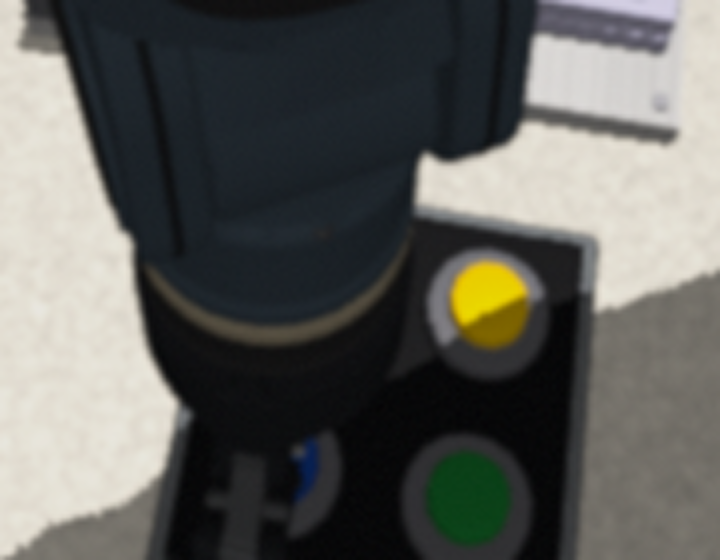

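View pics/ktop.png

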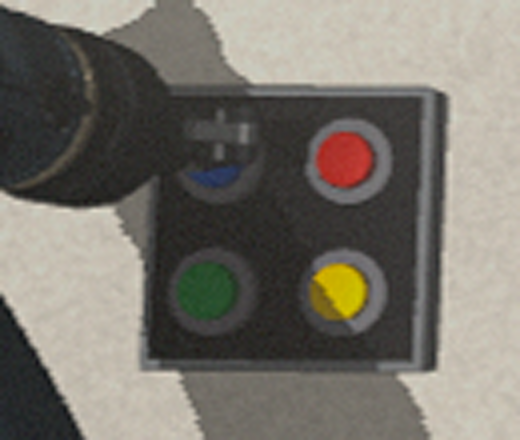

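jog_arm(steps=[0,-0.04,0.2,0,0,0,0,0,0.2,0,0,0,0,0,0.1,0,0,0,0,0,0,0,0,0])

```text
time: 49.65
position: [529.3, 370.8, 43.4]
eef_rot: [0.001, -3.138, 0.001]
wrist_force: [-0.3, 0.1, 0.4]
opening: 0.0
```

jog_arm(steps=[0,0,0.1,0,0,0,0,0,0,0,0,0])

```text
time: 49.85
position: [529.8, 371.1, 41.3]
eef_rot: [0.001, -3.14, -0.001]
wrist_force: [-0.2, -0.5, 0.4]
opening: 0.0
```

jog_arm(steps=[0,0,0.1,0,0,0,0,0,0,0,0,0])

```text
time: 50.05
position: [529.8, 371.1, 38.3]
eef_rot: [0.001, -3.14, -0.001]
wrist_force: [0.2, -0.8, -0.1]
opening: -0.3
```

jog_arm(steps=[0,0,0.1,0,0,0,0,0,0,0,0,0])

```text
time: 50.25
position: [529.8, 371.0, 35.2]
eef_rot: [0.001, -3.14, -0.0]
wrist_force: [-0.6, 1.2, 0.4]
opening: -0.0
```

jog_arm(steps=[0,0,0.1,0,0,0,0,0,0,0,0,0])

```text
time: 50.45
position: [530.0, 371.2, 32.3]
eef_rot: [0.001, -3.14, -0.001]
wrist_force: [-0.4, 0.0, 1.2]
opening: 0.1
```

jog_arm(steps=[0,0,0.1,0,0,0,0,0,0,0,0,0])

```text
time: 50.65
position: [530.2, 371.3, 30.0]
eef_rot: [0.001, -3.141, -0.001]
wrist_force: [-0.6, 0.1, 3.0]
opening: 0.4
```

jog_arm(steps=[0,0,0.1,0,0,0,0,0,0,0,0,0])

```text
time: 50.85
position: [530.3, 371.4, 27.1]
eef_rot: [0.001, -3.141, -0.002]
wrist_force: [-0.2, 0.0, 4.0]
opening: 0.1
```

jog_arm(steps=[0,0,0.08,0,0,0,0,0,0,0,0,0])

```text
time: 51.05
position: [530.4, 371.4, 26.1]
eef_rot: [0.001, -3.142, -0.002]
wrist_force: [-2.7, -1.5, 8.3]
opening: -0.1
```

The force passed 5 N with the key at its stop, so blue is fully pressed. I'll raise and go diagonally to yellow.

jog_arm(steps=[0,0,0,0,0,0,0,0,-0.3,0,0,0,0,0,-0.6,0,0,0,0,0,-0.4,0,0,0,0,0,0,0,0,0])

```text
time: 51.55
position: [531.5, 372.0, 65.6]
eef_rot: [-0.001, 3.139, 0.004]
wrist_force: [0.9, 0.4, 0.2]
opening: -0.1
```

jog_arm(steps=[0.6,-0.6,0,0,0,0,0.6,-0.6,0,0,0,0,0.6,-0.6,0,0,0,0,0.45,-0.45,0,0,0,0,0,0,0,0,0,0])

```text
time: 52.05
position: [460.2, 301.9, 62.0]
eef_rot: [0.0, -3.137, 0.002]
wrist_force: [-0.2, 0.3, -0.1]
opening: -0.3
```

jog_arm(steps=[0,0,0,0,0,0,0,0,0,0,0,0])

```text
time: 52.25
position: [463.3, 304.2, 63.2]
eef_rot: [0.001, -3.141, -0.002]
wrist_force: [0.1, 0.5, 0.8]
opening: 0.2
```

```bash
python3 - <<'E'
from h import *
pose()
for n,b in (("side",(250,340,430,480)),("top",(90,225,220,335))):
    p,d=robot.capture(n); x0,y0,x1,y1=b
    cv2.imwrite(f"pics/y{n}.png",cv2.resize(p[y0:y1,x0:x1,::-1],None,fx=4,fy=4,interpolation=cv2.INTER_CUBIC))
E
```

```text
t 52.2 pos [463.3 304.2  63.2] yaw -3.141 tilt -0.001,0.001 F [0.1 0.5 0.8] open 0.2
```

View pics/ytop.png

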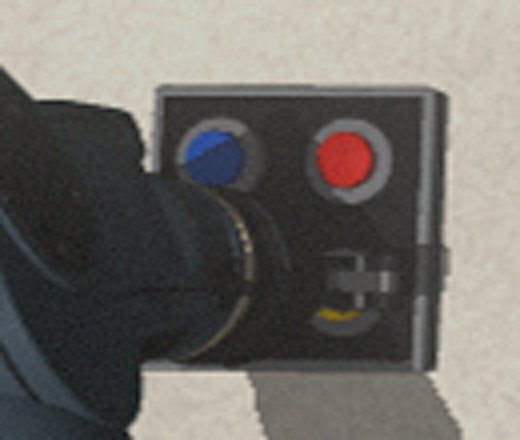

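jog_arm(steps=[0.03,-0.05,0.3,0,0,0,0,0,0.3,0,0,0,0,0,0.1,0,0,0,0,0,0,0,0,0])

```text
time: 52.75
position: [460.7, 301.7, 40.8]
eef_rot: [0.001, -3.138, 0.001]
wrist_force: [-0.0, -0.1, -0.1]
opening: -0.0
```

jog_arm(steps=[0,0,0.15,0,0,0,0,0,0,0,0,0])

```text
time: 52.95
position: [461.4, 302.0, 37.3]
eef_rot: [0.001, -3.14, -0.001]
wrist_force: [0.2, 0.0, 0.1]
opening: 0.1
```

The gripper is over the yellow key, at crop (345,290), with red and blue clear. Pressing on.

jog_arm(steps=[0,0,0.1,0,0,0,0,0,0.05,0,0,0,0,0,0,0,0,0])

```text
time: 53.25
position: [461.6, 302.1, 33.1]
eef_rot: [0.001, -3.14, -0.001]
wrist_force: [-0.6, -0.6, 0.3]
opening: -0.4
```

jog_arm(steps=[0,0,0.1,0,0,0,0,0,0,0,0,0])

```text
time: 53.45
position: [462.0, 302.3, 30.6]
eef_rot: [0.001, -3.141, -0.002]
wrist_force: [-0.8, 0.3, 2.5]
opening: -0.0
```

jog_arm(steps=[0,0,0.1,0,0,0,0,0,0,0,0,0])

```text
time: 53.65
position: [462.1, 302.4, 27.7]
eef_rot: [0.001, -3.141, -0.002]
wrist_force: [0.2, -0.5, 4.2]
opening: -0.1
```

jog_arm(steps=[0,0,0.09,0,0,0,0,0,0,0,0,0])

```text
time: 53.85
position: [462.2, 302.4, 26.1]
eef_rot: [-0.001, 3.142, 0.002]
wrist_force: [-2.7, -0.1, 8.7]
opening: 0.2
```

jog_arm(steps=[0,0,0.05,0,0,0,0,0,0,0,0,0])

```text
time: 54.05
position: [462.2, 302.4, 26.0]
eef_rot: [-0.001, 3.141, 0.002]
wrist_force: [-4.1, -2.4, 13.9]
opening: 0.4
```

Yellow is at its stop. Now up, then +y 68 mm to green at (462.4,370).

jog_arm(steps=[0,0,-0.3,0,0,0,0,0,-0.6,0,0,0,0,0,-0.4,0,0,0,0,0,0,0,0,0])

```text
time: 54.45
position: [463.1, 302.8, 64.0]
eef_rot: [-0.001, 3.14, 0.003]
wrist_force: [0.0, -0.5, 0.3]
opening: -0.5
```

jog_arm(steps=[0,0.6,0,0,0,0,0,0.6,0,0,0,0,0,0.6,0,0,0,0,0,0.45,0,0,0,0,0,0,0,0,0,0])

```text
time: 54.95
position: [460.9, 371.4, 61.0]
eef_rot: [0.005, -3.139, -0.001]
wrist_force: [0.2, -0.4, 0.3]
opening: -0.1
```

jog_arm(steps=[0,0,0.1,0,0,0,0,0,0,0,0,0])

```text
time: 55.15
position: [461.1, 368.9, 58.2]
eef_rot: [0.001, -3.139, 0.001]
wrist_force: [-0.2, -0.1, -0.1]
opening: 0.1
```

```bash
python3 - <<'E'
from h import *
pose()
for n,b in (("top",(90,225,220,335)),):
    p,d=robot.capture(n); x0,y0,x1,y1=b
    cv2.imwrite(f"pics/g{n}.png",cv2.resize(p[y0:y1,x0:x1,::-1],None,fx=4,fy=4,interpolation=cv2.INTER_CUBIC))
E
```

```text
t 55.1 pos [461.1 368.9  58.2] yaw -3.141 tilt -0.003,-0.001 F [-0.2 -0.1 -0.1] open 0.1
```

View pics/gtop.png

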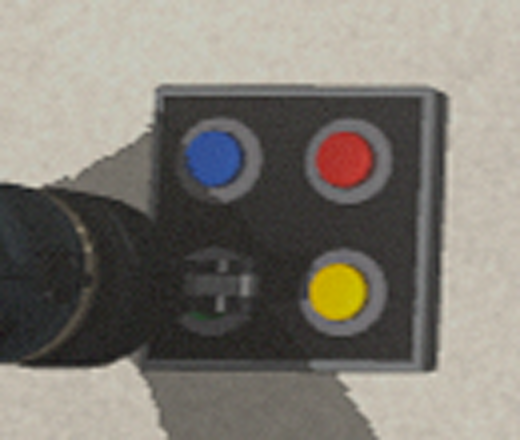

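The tool is over green at crop (215,290), and the other keys are up and clear.

jog_arm(steps=[-0.03,0.03,0.3,0,0,0,0,0,0.3,0,0,0,0,0,0.1,0,0,0,0,0,0,0,0,0])

```text
time: 55.6
position: [461.6, 369.7, 36.7]
eef_rot: [0.001, -3.138, 0.001]
wrist_force: [0.4, 0.6, 0.7]
opening: 0.1
```

jog_arm(steps=[0,0,0.12,0,0,0,0,0,0,0,0,0])

```text
time: 55.8
position: [462.4, 370.4, 34.3]
eef_rot: [0.001, -3.14, -0.001]
wrist_force: [0.0, -0.1, -0.6]
opening: 0.1
```

jog_arm(steps=[0,0,0.1,0,0,0,0,0,0,0,0,0])

```text
time: 56.0
position: [462.9, 370.8, 31.8]
eef_rot: [0.001, -3.141, -0.002]
wrist_force: [-0.9, 0.4, 1.9]
opening: 0.3
```

jog_arm(steps=[0,0,0.1,0,0,0,0,0,0,0,0,0])

```text
time: 56.2
position: [463.0, 370.9, 29.1]
eef_rot: [0.001, -3.142, -0.002]
wrist_force: [0.8, 0.9, 3.3]
opening: 0.1
```

jog_arm(steps=[0,0,0.1,0,0,0,0,0,0,0,0,0])

```text
time: 56.4
position: [463.0, 370.9, 26.3]
eef_rot: [0.001, -3.142, -0.002]
wrist_force: [-1.0, -1.3, 3.9]
opening: -0.0
```

jog_arm(steps=[0,0,0.08,0,0,0,0,0,0,0,0,0])

```text
time: 56.6
position: [463.1, 371.0, 26.1]
eef_rot: [-0.001, 3.141, 0.003]
wrist_force: [-3.0, -2.5, 12.0]
opening: -0.2
```

Green is at its stop. Now retreat and check everything.

jog_arm(steps=[0,0,-0.3,0,0,0,0,0,-0.8,0,0,0,0,0,-1,0,0,0,0,0,-1,0,0,0,0.5,0,-0.5,0,0,0])

```text
time: 57.1
position: [449.7, 370.9, 133.5]
eef_rot: [0.001, 3.139, 0.004]
wrist_force: [-0.2, 0.4, 0.8]
opening: -0.2
```

jog_arm(steps=[1,0,0,0,0,0,1,0,0,0,0,0,1,0,0,0,0,0,0,0,0,0,0,0,0,0,0,0,0,0])

```text
time: 57.6
position: [357.1, 370.3, 130.8]
eef_rot: [0.003, -3.14, -0.0]
wrist_force: [-0.3, -0.5, 0.7]
opening: 0.3
```

```bash
python3 -c "
from look import *;look('f1')"
```

```text
t 57.6 pos [357.1 370.3 130.8] yaw -3.140 tilt -0.001,0.000 F [-0.3 -0.5  0.7] open 0.3
blue [579.4 -83.5] [44. 40.] 90.0
blue [577.8 128.7] [44. 39.] 90.0
blue [580.7  22. ] [44. 40.] 90.0
```

View pics/f1.png

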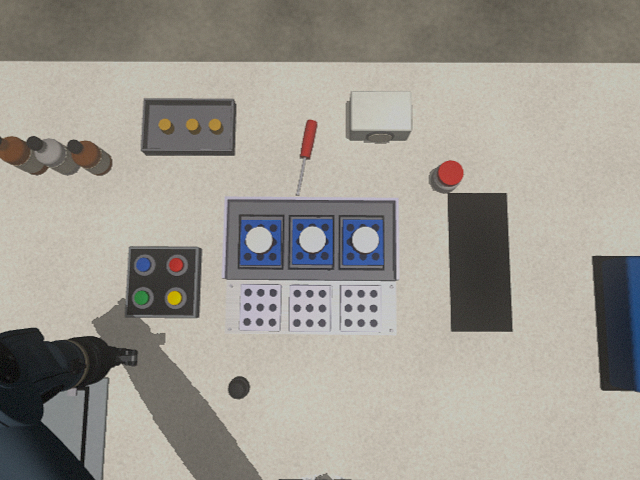

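View pics/f1s.png

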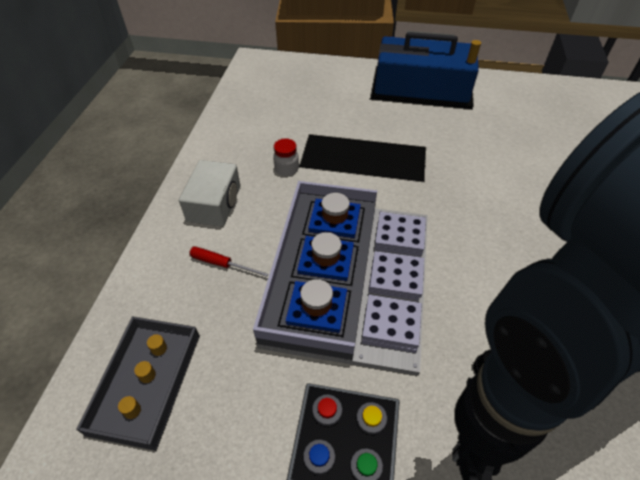

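Everything is in place, with keys up and white plates unmoved. A jar may still be knocked after the keys, so I'll watch the scene for a while.

```bash
cat > watch.py <<'E'
from h import *
ref,_=robot.capture("top"); a=ref[190:340,220:400].astype(int)
for i in range(400):
    p,d=robot.capture("top"); e=np.abs(p[190:340,220:400].astype(int)-a).max(2)
    n=(e>60).sum()
    if n>40: print("CHANGE",i,n); break
o=pose(); c=robot.camera_params("top"); h=cv2.cvtColor(p,cv2.COLOR_RGB2HSV); m=cv2.inRange(h,(0,0,185),(180,40,255))
b=np.zeros_like(m); b[205:278,230:392]=255
for k in cv2.findContours(m&b,cv2.RETR_EXTERNAL,cv2.CHAIN_APPROX_NONE)[0]:
    if cv2.contourArea(k)>200:
        (u,v),r=cv2.minEnclosingCircle(k); print((round(u),round(v)),round(r,1),ray(c,(u,v),92).round(1),pt(c,(u,v),d[int(v),int(u)]).round(0))
cv2.imwrite("pics/w_%d.png"%(o["time"]*10),p[:,:,::-1])
E
python3 watch.py
```

```text
t 77.8 pos [357.7 370.4 131.3] yaw -3.141 tilt -0.001,0.001 F [-0.9 -0.3  0.9] open 0.2
(365, 239) 12.7 [579.9 -84.9] [580. -85.  92.]
(312, 239) 12.7 [580.   21.2] [580.  21.  92.]
(258, 240) 12.7 [578.  128.4] [578. 129.  90.]
```

```bash
python3 watch.py && python3 watch.py
```

```text
t 97.8 pos [357.7 370.4 131.3] yaw -3.141 tilt -0.001,0.001 F [-0.2  0.4  0.2] open -0.2
(365, 239) 12.7 [579.9 -85.3] [580. -85.  93.]
(312, 239) 12.7 [579.8  20.9] [580.  21.  91.]
(258, 240) 12.7 [578.  128.4] [578. 128.  92.]
Still running in the background as job /tmp/bash_jobs.1000/46ee79f9910e (pid 3748). You'll get a notice when it ends.
```

Edit , replacing
```

```
with
```

```

Edit , replacing
```

```
with
```

```

```bash
cat /tmp/bash_jobs.1000/46ee79f9910e/stdout; python3 -c "
from look import *;look('f2')"
```

```text
t 97.8 pos [357.7 370.4 131.3] yaw -3.141 tilt -0.001,0.001 F [-0.2  0.4  0.2] open -0.2
(365, 239) 12.7 [579.9 -85.3] [580. -85.  93.]
(312, 239) 12.7 [579.8  20.9] [580.  21.  91.]
(258, 240) 12.7 [578.  128.4] [578. 128.  92.]
t 117.8 pos [357.7 370.4 131.4] yaw -3.141 tilt -0.001,0.001 F [-0.2 -0.4 -0.3] open -0.1
(365, 239) 12.7 [579.9 -85.3] [580. -85.  90.]
(312, 239) 12.7 [579.8  20.9] [580.  21.  92.]
(259, 239) 12.8 [578.3 127.9] [578. 128.  93.]
t 117.8 pos [357.7 370.4 131.4] yaw -3.141 tilt -0.001,0.001 F [-0.2 -0.4 -0.3] open -0.1
blue [579.4 -83.5] [44. 40.] 90.0
blue [577.8 128.7] [44. 39.] 90.0
blue [580.7  22. ] [44. 40.] 90.0
```

View pics/f2s.png

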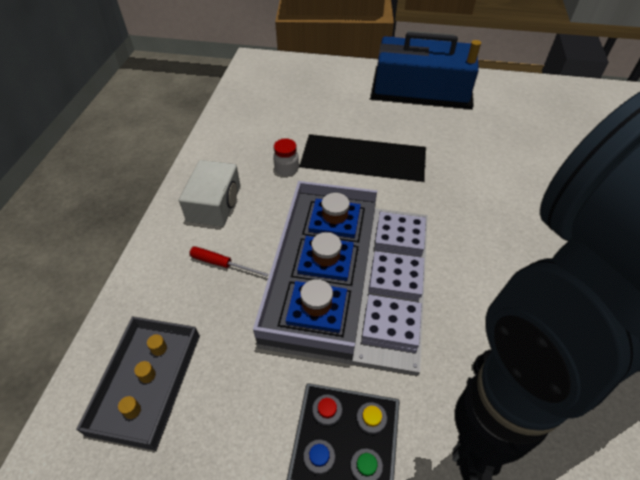

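Nothing moved in 60 s. The jars are upright on their carriers at (317,290), (326,246) and (335,206), the keys are up and the robot is clear, so I'm handing in.

```bash
python3 -c "
from workcell import robot
print(robot.close_job())"
```

```text
the job is handed in; nothing more can be done
None
```

The job is handed in at about 118 s. All three blue carriers were slid onto their outlined places, and each has one jar standing on it. I then pressed blue, yellow and green in that order, each to its stop (8–14 N), and never touched red.

**Last checks:**
- **Carriers and jars:** The top view showed the carriers square at x ≈ 578–581 mm, y ≈ 129, 22 and −83.5 mm. The lids were within 2 mm of the carrier centres, and the jars looked upright in the side view.
- **Everything else:** By eye, the white plates, tub and screwdriver had not moved and the keys were up. No jar was knocked while I watched the deck for 60 s after the keys.

**What disagreed or failed:**
- **Height reading:** The reported tool height was about 24 mm too low near the rack, and the error seemed smaller farther out. I found it by camera depth and a light touch on the table, then worked by contact force.
- **Side camera:** It put the jars about 7 mm off in y from the top view. The grasps matched the top view.
- **Wrist joint:** It hit its limit before the third slide, so I half-turned the tool.
- **Lid finder:** The automatic lid finder missed the lids in some late pictures. I measured them with a separate mask instead.

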